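# Put the loose fasteners back in their bins

### The job

Clear the loose fasteners off the bench into the rack: the hex bolt, the round-headed coach bolt and the hex nut each go into the bin that already holds its own kind, the bolts lying lengthwise on the stock with their heads at the front of the bin, as the stocked ones lie. Set each one down gently on the stock, however full the bin is - do not drop it, throw it or ram it in - and leave the other things on the bench where they are.

Things in the scene. Friction and masses are not known exactly. Their poses are not given: they have to be found in the camera images.
- hex_bolt: Loose plain steel hex bolt, shank 20 mm thick and 80 mm long, hexagonal head 30 mm across flats and 12.5 mm high, about 0.27 kg, lying on the bench; origin under its grip point, on the bench; x runs from the head to the tip along the bench.
- hex_bolt_mid (a point): Point of that bolt on its axis at its centre of mass, 27 mm from the underside of the head towards the tip (40 mm to the head's outer end, 53 mm to the tip): the place to grip the shank, across the axis; x = the axis, from the head to the tip. 13 mm above the bench while it lies there.
- hex_bolt_head (a point): Point of that bolt on its axis in the middle of its head, 33 mm from the grip point; x = from the head to the tip.
- coach_bolt: Loose plain steel coach bolt, shank 20 mm thick and 80 mm long, low domed round head 38 mm across and 11 mm high with a 20 mm square neck 10 mm long under it, about 0.26 kg, lying on the bench; origin under its grip point, on the bench; x runs from the head to the tip along the bench.
- coach_bolt_mid (a point): Point of that bolt on its axis at its centre of mass, 27 mm from the underside of the head towards the tip (40 mm to the head's outer end, 53 mm to the tip): the place to grip the shank, across the axis; x = the axis, from the head to the tip. 16 mm above the bench while it lies there.
- coach_bolt_head (a point): Point of that bolt on its axis in the middle of its head, 33 mm from the grip point; x = from the head to the tip.
- nut: Loose plain steel hex nut, 36 mm across flats (41.6 over corners), 21 mm thick, 24 mm hole, about 0.11 kg, lying flat on the bench; origin in the centre of its underside, z up through the hole; its flats face along x and every 60 degrees from it.
- nut_mid (a point): The centre of the nut, 10.5 mm above its underside; axes as the nut.
- bin_hex: White fibreboard bin, open on top, one of three alike side by side in the rack, told apart only by their contents; this one holds hex bolts. The floor rises 27 degrees to the rear. Inside 135 mm long up the slope, 126 wide, sides and rear 88 and front 70 mm high (square to the floor), walls 4. Fixed; origin at the floor point, x level to the rear, z up.
- bin_hex_floor (a point): On that bin's floor, middle of its front edge, inside. x = up the slope to the rear, y = left across the bin, z = square to the floor, out of the top. The stock is fixed; its top lies 20 to 76 mm above the floor (along z), unlike in each bin and not told: feel or see it. Top layer: bolts up the slope, heads at the front, two on top 20 mm either side of mid-bin; another lies well between them.
- bin_coach: White fibreboard bin, open on top, one of three alike side by side in the rack, told apart only by their contents; this one holds round-headed coach bolts. The floor rises 27 degrees to the rear. Inside 135 mm long up the slope, 126 wide, sides and rear 88 and front 70 mm high (square to the floor), walls 4. Fixed; origin at the floor point, x level to the rear, z up.
- bin_coach_floor (a point): On that bin's floor, middle of its front edge, inside. x = up the slope to the rear, y = left across the bin, z = square to the floor, out of the top. The stock is fixed; its top lies 20 to 76 mm above the floor (along z), unlike in each bin and not told: feel or see it. Top layer: bolts up the slope, heads at the front, two on top 20 mm either side of mid-bin; another lies well between them.
- bin_nut: White fibreboard bin, open on top, one of three alike side by side in the rack, told apart only by their contents; this one holds hex nuts. The floor rises 27 degrees to the rear. Inside 135 mm long up the slope, 126 wide, sides and rear 88 and front 70 mm high (square to the floor), walls 4. Fixed; origin at the floor point, x level to the rear, z up.
- bin_nut_floor (a point): On that bin's floor, middle of its front edge, inside. x = up the slope to the rear, y = left across the bin, z = square to the floor, out of the top. The stock is fixed; its top lies 20 to 76 mm above the floor (along z), unlike in each bin and not told: feel or see it. Top layer: nine nuts lying flat, three by three.
- rack: Dark steel rack carrying the bins, fixed, 428 mm wide; origin on the bench, middle of its front, x to its rear. Bin floor points: at its x = 0, 52 mm up, 137 mm apart. A wire shelf on four corner posts overhangs the bins: front bar at x = 5 mm, 12 mm thick, underside 285 mm above the bench. So reach in from the front under the bar, the tool leaning back to the robot by 35 to 50 degrees.
- tape: A roll of brown tape lying flat, 76 mm across and 24 mm high; bystander.
- carton: A small closed carton, 55 x 40 x 32 mm; bystander.
- tin: A small round metal tin, 46 mm across and 46 mm high, standing; bystander.
- wrench: A wrench 200 mm long lying on the bench; bystander.
- oil_can: A grey spray can, 52 mm across and 150 mm tall, standing; bystander.
- caliper: A caliper 200 mm long lying on the bench; bystander.
- marker: A black marker pen 144 mm long, 14 mm thick, lying on the bench; bystander.

How it is judged:
By the outcome, as a careful person would: the job done as asked, in the order asked, and still so for the second after the job is handed in, with the robot touching nothing.
It also fails if it takes over 72 s, if anything falls off the work surface, if the arm or the gripper's body presses on something with over 40 N, if the wrist force passes 120 N, or if a joint passes its speed limit or range.

### The arm

A 6-joint arm with a two-finger parallel gripper is mounted at the origin on the work surface. World frame = base frame: x ahead of the robot, y to its left, z up, the work surface at z = 0. Lengths are in mm, angles in degrees, forces in N, time in s.
With the tool pointing down it reaches from about 300 to 850 mm from the base axis. Payload 4.2 kg.
Tool frame: the origin (TCP) lies midway between the tips of the shut fingers; the grasp point (between the pads) lies 19 mm behind it; z points along the fingers, y is the line along which they close (so a half turn about z gives the same grasp; the last joint's range is limited). The gripper opens to 91 mm and grips with 3 to 60 N. Pads are 32 mm wide; open, the fingers measure 118 mm over their backs; the gripper's body (76 mm by 178 mm) begins 60 mm behind the grasp point.
Start: joints at [73.109, 18.312, 89.639, -0, 72.044, -1.146], TCP at [156.031, 553.442, 213.976] pointing down, gripper open.
Joint ranges: [-177.97, 177.97], [-48.28, 115.42], [12.27, 149.76], [-77.06, 257.06], [2.81, 150.46], [-146.56, 146.56]. Speed limits (degrees/s): [147.25, 147.25, 180, 180, 180, 180].

### API

Orientations are given as [roll, pitch, yaw] about the fixed x, y, z axes, in that order (R = Rz(yaw) Ry(pitch) Rx(roll)).
In Python, from workcell import state, grab_frame, camera_model, workorder gives the robot as it stands.
- The arm moves only by the tool carry_out, never from a script. Its argument "commands" is a list of rows, each a list of 7 numbers: the turn, a rotation vector about the tool's x, y, z in degrees, then the shift along the tool's x, y, z in mm, then the opening, from -1 (shut) to 1 (fully open). In form: [[ax, ay, az, dx, dy, dz, hand], ...]. A call has 1 to 20 rows; each row is the pose to reach, as a shift and turn from the pose commanded when the call began, along the tool's axes at that moment; what a row does not reach only later rows make up. A row lasts 1/10 s, in which the tool goes at most 50 mm and 8.59 degrees, less where a joint would pass 70% of its speed; a pose out of reach is approached as far as the arm can. A call with a gripper value outside its range is refused whole. The fingers move at their own pace and stop on an object; "force" is the grip in N (left out, the last holds). Time passes only in rows, so rows that repeat a pose let the fingers close. It gives the time, the measured TCP pose, the force, the opening and the grip force at its end, in the units of the state.
- state(): the state, without advancing time (a new reading comes with each control period).
- grab_frame(name): name is "scene" or "side" or "wrist"; returns the picture (400x640x3 uint8, red, green, blue); there is no depth.
- camera_model(name): a dict with "fx", "fy", "cx", "cy" (pixels), "dist" ([k1, k2, p1, p2, k3] as OpenCV has them; the pictures are not rectified), "origin" and "rotation" of the camera in the world; the wrist camera has in their place "mount" (4x4, takes a point from camera to tool coordinates, whose origin is the TCP and whose axes are the flange's). Camera axes: x right, y up, looking along -z (the intrinsics and any distortion apply to the point x, -y, -z); pixel columns grow to the right and rows downward; lengths in mm; the calibration is good to about 2 mm. A picture is of the moment at which its call begins: read the wrist's pose just before it. camera_model takes no time and is no camera call.
- workorder.job_done(): hands the job in; it is judged then, once.
The state is a dict: "time_s": time; "qpos": joint angles; "qvel": joint speeds; "effort": joint torques, N m; "ee_pos": TCP position; "ee_rot": TCP orientation; "force": force on the tool from outside, world axes, zero at the start; "torque": the same for the moment, N m; "gripper_width": finger opening in mm; "gripper_force": force on a finger pad.
Only numpy, scipy, OpenCV 4.12 (cv2) and the standard library are available. Lean on these libraries where they do the work, as an engineer would, in place of code of your own. Each camera call takes 0.05 s, during which the arm holds its last target. There are 200 camera calls.

## Working session

There is one attempt and no reset: what is moved stays moved. The work goes in short steps, Python scripts to look and compute and a tool call to move; the robot and the scene stay as the last step left them, time stands still between calls to the robot, and variables do not carry over. Pictures are saved under pics/ and viewed, at most 10 in all, crops included, and the job is handed in when it is done.

Besides the shell and the picture viewer there is one more tool, called as name(argument=value, ...) on one line, values as JSON. carry_out: Moves the arm, as the interface text tells. Its arguments: {"type":"object","properties":{"commands":{"type":"array"},"force":{"type":"number"}},"required":["commands"]}

```bash
mkdir -p pics
python3 - <<'E'
from workcell import state, grab_frame, camera_model
import cv2
print(state())
for n in("scene","side","wrist"):
    print(n,camera_model(n))
    cv2.imwrite(f"pics/{n}0.png",grab_frame(n)[:,:,::-1])
E
```

```text
{'time_s': 0.0, 'qpos': array([ 7.31081434e+01,  1.83523302e+01,  8.97064317e+01, -1.13743724e-03,
        7.20438149e+01, -1.14583589e+00]), 'qvel': array([-0.07580544, -0.07598223, -0.00327567, -0.05522182, -0.05495103,
       -0.04053759]), 'effort': array([ 1.89149391e-04, -4.12471497e+01, -2.31970704e+01,  7.26867118e-02,
        4.57176380e-02, -1.53705291e-04]), 'ee_pos': array([155.89744246, 552.93730654, 213.11320199]), 'ee_rot': array([-1.79897422e+02, -9.70066702e-04,  1.64254330e+02]), 'force': array([-0.67260725, -0.17829137,  0.19755202]), 'torque': array([-0.00117153,  0.00348636, -0.02392975]), 'gripper_force': 0.0, 'gripper_width': 91.29707238884285}
scene {'fx': 450.37109489308676, 'fy': 450.37109489308676, 'cx': 322.2772691040536, 'cy': 203.50323942717324, 'dist': array([0.02413263, 0.        , 0.        , 0.        , 0.        ]), 'origin': array([1016.60227733,  -48.81723254, 1202.24337109]), 'rotation': array([27.24990427, -0.77317395, 82.87952211])}
side {'fx': 480.8371120922817, 'fy': 480.8371120922817, 'cx': 319.91615082274524, 'cy': 195.99367365129893, 'dist': array([0.0370392, 0.       , 0.       , 0.       , 0.       ]), 'origin': array([ 261.93516997, -726.27940401,  902.96967572]), 'rotation': array([ 42.57729707,   1.0348923 , -15.58783278])}
wrist {'fx': 343.78672901470964, 'fy': 343.78672901470964, 'cx': 311.90393629426296, 'cy': 194.85259910043393, 'dist': array([-0.02110333,  0.        ,  0.        ,  0.        ,  0.        ]), 'mount': array([[-6.09840195e-05,  9.70623054e-01,  2.40605245e-01,
         6.83901024e+01],
       [ 9.99999880e-01,  1.76211732e-04, -4.57393010e-04,
        -8.50642133e-01],
       [-4.86353667e-04,  2.40605189e-01, -9.70622948e-01,
        -1.70955534e+02],
       [ 0.00000000e+00,  0.00000000e+00,  0.00000000e+00,
         1.00000000e+00]])}
```

View pics/scene0.png

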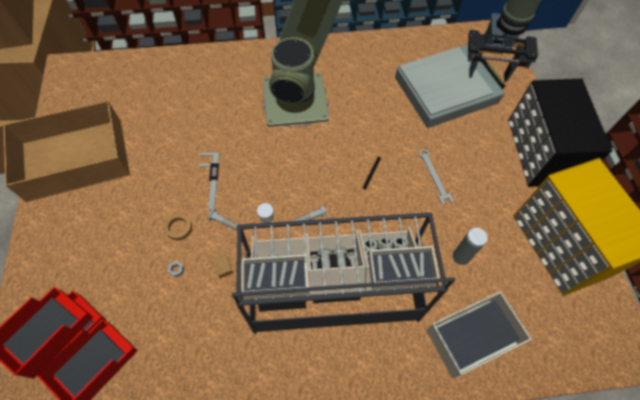

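View pics/side0.png

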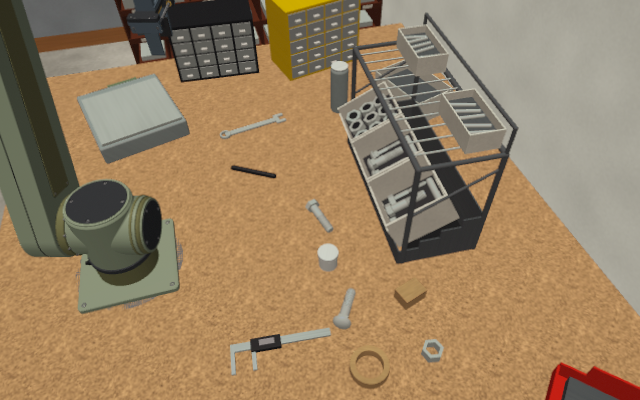

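The side view shows the hex bolt at about (320,215), the coach bolt at about (345,308) and the nut at about (432,350). The rack's far bin holds nuts, and the other two need a closer look.

```bash
cat > h.py <<'E'
import numpy as np, cv2
from scipy.spatial.transform import Rotation as R
from workcell import state, grab_frame, camera_model
def rot(e): return R.from_euler('xyz',e,degrees=True).as_matrix()
def pose(name,s=None):
    m=camera_model(name)
    if name=='wrist':
        s=s or state(); T=np.eye(4);T[:3,:3]=rot(s['ee_rot']);T[:3,3]=s['ee_pos'];W=T@m['mount'];return m,W[:3,:3],W[:3,3]
    return m,rot(m['rotation']),np.array(m['origin'])
def K(m): return np.array([[m['fx'],0,m['cx']],[0,m['fy'],m['cy']],[0,0,1.]])
def rays(P,px):
    m,Rc,o=P
    u=cv2.undistortPoints(np.array(px,float).reshape(-1,1,2),K(m),m['dist'])[:,0]
    return o,np.c_[u[:,0],-u[:,1],-np.ones(len(u))]@Rc.T
def onplane(P,px,z):
    o,d=rays(P,px); return o+d*((z-o[2])/d[:,2])[:,None]
def proj(P,X):
    m,Rc,o=P; c=(np.atleast_2d(X)-o)@Rc*[1,-1,-1]
    return cv2.projectPoints(c,np.zeros(3),np.zeros(3),K(m),m['dist'])[0][:,0]
def tri(views):  # [(P,px),...]
    A=np.zeros((3,3));b=np.zeros(3)
    for P,px in views:
        o,d=rays(P,[px]);d=d[0]/np.linalg.norm(d);M=np.eye(3)-np.outer(d,d);A+=M;b+=M@o
    return np.linalg.solve(A,b)
E
python3 - <<'E'
from h import *
a=cv2.imread("pics/side0.png")
x=cv2.resize(a[90:230,335:465],None,fx=3,fy=3,interpolation=2);y=cv2.resize(a[195:335,295:430],None,fx=3,fy=3,interpolation=2)
cv2.imwrite("pics/c1.png",np.hstack([x,y]))
P=pose('side')
print(onplane(P,[[313,205],[330,230],[342,322],[350,291],[432,350],[328,260]],13).round())
print(onplane(P,[[349,104],[403,256],[369,370],[410,294],[254,172],[328,250]],0).round())
E
```

```text
[[ 442.   42.   13.]
 [ 460.  -46.   13.]
 [ 416. -280.   13.]
 [ 454. -216.   13.]
 [ 565. -383.   13.]
 [ 431. -127.   13.]]
[[ 659.  423.    0.]
 [ 601. -155.    0.]
 [ 438. -382.    0.]
 [ 577. -251.    0.]
 [ 323.  212.    0.]
 [ 442.  -91.    0.]]
```

View pics/c1.png

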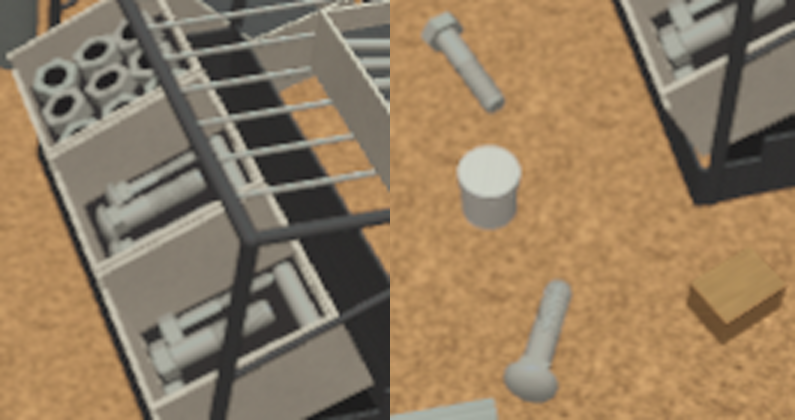

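Run:
```python
from h import *
S=pose('side');C=pose('scene')
a=tri([(S,(417,169)),(C,(239,226))]);b=tri([(S,(355,48)),(C,(432,214))])
print(a,b,np.linalg.norm(a-b))
for z in(291,297):
  print(onplane(S,[[417,169],[355,48]],z),onplane(C,[[239,226],[432,214]],z))
```

```text
[ 587.58530723 -168.49015678  292.47520819] [610.70122448 261.57458493 291.16579712] 430.68752274606663
[[ 588.75213829 -167.73858628  291.        ]
 [ 612.0654772   257.55590842  291.        ]] [[ 586.34801384 -168.25645948  291.        ]
 [ 607.74922896  263.92466352  291.        ]]
[[ 585.5478916  -173.21474799  297.        ]
 [ 608.63265704  247.90998623  297.        ]] [[ 589.18098434 -167.47002263  297.        ]
 [ 610.44128508  261.86544264  297.        ]]
```

```bash
cat >> h.py <<'E'
def tool(yaw_x,lean,head):
    """tool x heads along yaw_x (deg) when vertical; z leans so the body tips toward +x (lean>0) by lean"""
    # lean>0: body moves to tool +x side => z_t = cos*down - sin*dir
    c,s=np.cos(np.radians(yaw_x)),np.sin(np.radians(yaw_x)); l=np.radians(lean)
    d=np.array([c,s,0]);dn=np.array([0,0,-1.])
    z=np.cos(l)*dn-np.sin(l)*d; x=np.cos(l)*d+np.sin(l)*dn
    return np.c_[x,np.cross(z,x),z]
def goal(pos,Rt,s=None):
    s=s or state();R0=rot(s['ee_rot'])
    rv=R.from_matrix(R0.T@Rt).as_rotvec(degrees=True);d=R0.T@(np.array(pos)-s['ee_pos'])
    print("row",rv.round(1).tolist(),d.round(1).tolist(),"n>=",np.linalg.norm(d)/50,np.linalg.norm(rv)/8.59)
E
python3 - <<'E'
from h import *
goal([528,46,205],tool(177,30,0))
print(tool(177,30,0).round(2))
E
```

```text
row [-3.4, -29.9, -12.4] [-495.7, -387.1, 8.8] n>= 12.57991369924929 3.788856850760673
[[-0.86  0.05  0.5 ]
 [ 0.05  1.   -0.03]
 [-0.5   0.   -0.87]]
```

carry_out(commands=[[-3.4,-29.9,-12.4,-496,-387,9,1],[-3.4,-29.9,-12.4,-496,-387,9,1],[-3.4,-29.9,-12.4,-496,-387,9,1],[-3.4,-29.9,-12.4,-496,-387,9,1],[-3.4,-29.9,-12.4,-496,-387,9,1],[-3.4,-29.9,-12.4,-496,-387,9,1],[-3.4,-29.9,-12.4,-496,-387,9,1],[-3.4,-29.9,-12.4,-496,-387,9,1],[-3.4,-29.9,-12.4,-496,-387,9,1],[-3.4,-29.9,-12.4,-496,-387,9,1],[-3.4,-29.9,-12.4,-496,-387,9,1],[-3.4,-29.9,-12.4,-496,-387,9,1],[-3.4,-29.9,-12.4,-496,-387,9,1],[-3.4,-29.9,-12.4,-496,-387,9,1],[-3.4,-29.9,-12.4,-496,-387,9,1],[-3.4,-29.9,-12.4,-496,-387,9,1]])

```text
time_s: 1.75
ee_pos: [527.5, 47.0, 204.5]
ee_rot: [179.9, 30.0, 177.0]
force: [0.3, -0.4, 0.2]
gripper_width: 91.2
gripper_force: 0.0
```

```bash
cat >> h.py <<'E'
def snap(tag):
    import json
    s=state();f=grab_frame('wrist')[:,:,::-1];cv2.imwrite(f"pics/{tag}.png",f)
    json.dump({k:np.array(s[k]).tolist() for k in('ee_pos','ee_rot')},open(f"pics/{tag}.json","w"))
    print(s['time_s'],s['ee_pos'].round(1),s['ee_rot'].round(1),s['qpos'].round(0),s['force'].round(1))
def wpose(tag):
    import json
    return pose('wrist',json.load(open(f"pics/{tag}.json")))
E
python3 -c "from h import *; snap('w1')"
```

```text
1.75 [527.5  47.  204.5] [179.9  30.  177. ] [  7.   2. 119. -10.  30. -73.] [ 0.3 -0.4  0.2]
```

View pics/w1.png

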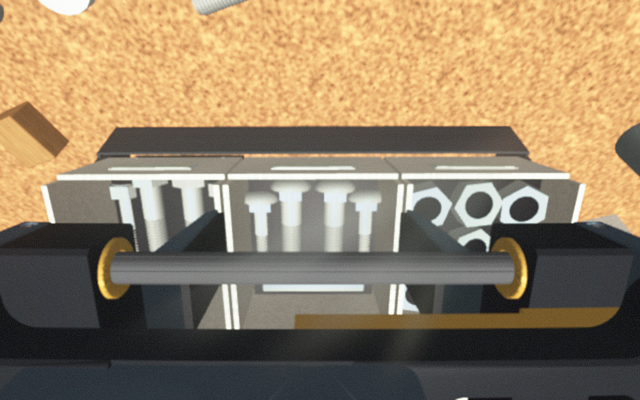

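Run:
```python
from h import *
P=wpose('w1')
px=[[60,178],[236,178],[230,178],[400,178],[404,178],[568,178]]
print(onplane(P,px,113.5).round(1))
a=cv2.imread("pics/w1.png")[150:260,40:420]
cv2.imwrite("pics/c2.png",cv2.resize(a,None,fx=2.1,fy=2.1,interpolation=2))
```

```text
[[ 550.7 -156.2  113.5]
 [ 558.5  -15.2  113.5]
 [ 558.2  -20.   113.5]
 [ 565.5  114.6  113.5]
 [ 565.6  117.8  113.5]
 [ 572.5  250.   113.5]]
```

View pics/c2.png

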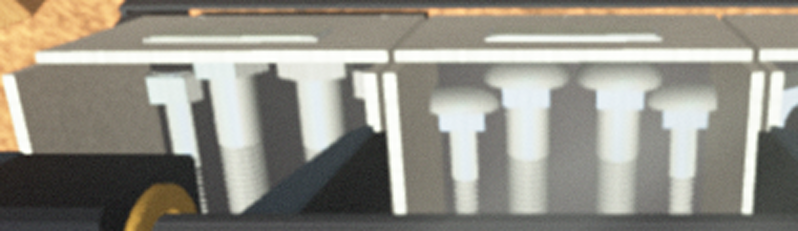

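```bash
cat >> h.py <<'E'
RO=np.array([595,47,0.]);RY=-3.05
def rack2w(p): return RO+np.array(p)@rot([0,0,RY]).T
def w2rack(p): return (np.array(p)-RO)@rot([0,0,RY])
SL=np.radians(27)
def bin2w(k,u,v,h): # k=-1 hex,0 coach,1 nut ; u up slope, v left, h normal
    return rack2w([u*np.cos(SL)-h*np.sin(SL),137*k+v,52+u*np.sin(SL)+h*np.cos(SL)])
def w2bin(k,p):
    q=w2rack(p)-[0,137*k,52];c,s=np.cos(SL),np.sin(SL)
    return np.array([q[0]*c+q[2]*s,q[1],-q[0]*s+q[2]*c])
E
python3 - <<'E'
from h import *
P=wpose('w1')
# predict head (u=8)/shank px for several heights of stock-top bolts' axes
for k in(-1,0):
  for h in(20,30,40,50,60,70):
    X=[bin2w(k,u,v,h) for u in(20,60) for v in(-20,20)]
    print(k,h,proj(P,X).round(0).tolist())
for h in(20,30,40,50,60,70):
    print(1,h,proj(P,[bin2w(1,u,v,h) for u in (25,) for v in(-40,0,40)]).round().tolist())
print(proj(P,[bin2w(0,0,v,70) for v in(-63,63)]).round())
E
```

```text
-1 20 [[151.0, 187.0], [193.0, 187.0], [157.0, 226.0], [197.0, 226.0]]
-1 30 [[146.0, 190.0], [189.0, 190.0], [152.0, 230.0], [194.0, 230.0]]
-1 40 [[141.0, 193.0], [185.0, 193.0], [147.0, 235.0], [190.0, 235.0]]
-1 50 [[136.0, 197.0], [181.0, 197.0], [142.0, 239.0], [186.0, 239.0]]
-1 60 [[130.0, 200.0], [177.0, 200.0], [137.0, 244.0], [182.0, 244.0]]
-1 70 [[124.0, 204.0], [173.0, 204.0], [131.0, 249.0], [178.0, 249.0]]
0 20 [[295.0, 187.0], [337.0, 187.0], [295.0, 227.0], [336.0, 226.0]]
0 30 [[294.0, 190.0], [338.0, 190.0], [295.0, 230.0], [337.0, 230.0]]
0 40 [[294.0, 193.0], [339.0, 193.0], [295.0, 235.0], [338.0, 235.0]]
0 50 [[293.0, 197.0], [340.0, 197.0], [294.0, 239.0], [338.0, 239.0]]
0 60 [[293.0, 200.0], [340.0, 200.0], [293.0, 244.0], [339.0, 244.0]]
0 70 [[292.0, 204.0], [341.0, 204.0], [293.0, 249.0], [340.0, 249.0]]
1 20 [[417.0, 192.0], [459.0, 192.0], [500.0, 192.0]]
1 30 [[421.0, 195.0], [463.0, 195.0], [506.0, 195.0]]
1 40 [[424.0, 199.0], [468.0, 199.0], [512.0, 199.0]]
1 50 [[428.0, 202.0], [473.0, 202.0], [518.0, 202.0]]
1 60 [[431.0, 206.0], [478.0, 206.0], [525.0, 206.0]]
1 70 [[436.0, 210.0], [484.0, 210.0], [532.0, 210.0]]
[[237. 180.]
 [396. 180.]]
```

Mid bin holds coach bolts (domed heads, square necks), the left one in the picture (-y) holds hex bolts, and the right one (+y) holds nuts. Next, look at the bench.

Run:
```python
from h import *
goal([440,-150,240],tool(177,0,0))
```

```text
row [0.1, 30.0, 0.0] [49.2, -201.6, -69.5] n>= 4.376477177456872 3.4918190622037537
```

carry_out(commands=[[0,30,0,49,-202,-70,1],[0,30,0,49,-202,-70,1],[0,30,0,49,-202,-70,1],[0,30,0,49,-202,-70,1],[0,30,0,49,-202,-70,1],[0,30,0,49,-202,-70,1],[0,30,0,49,-202,-70,1],[0,30,0,49,-202,-70,1]])

```text
time_s: 2.6
ee_pos: [440.3, -149.7, 240.6]
ee_rot: [179.9, 0.0, 177.1]
force: [0.1, -0.3, 0.4]
gripper_width: 91.2
gripper_force: 0.0
```

```bash
python3 -c "from h import *; snap('w2')"
```

```text
2.6 [ 440.3 -149.7  240.6] [179.9   0.  177.1] [ -20.    7.  100.    0.   72. -107.] [ 0.1 -0.3  0.4]
```

View pics/w2.png

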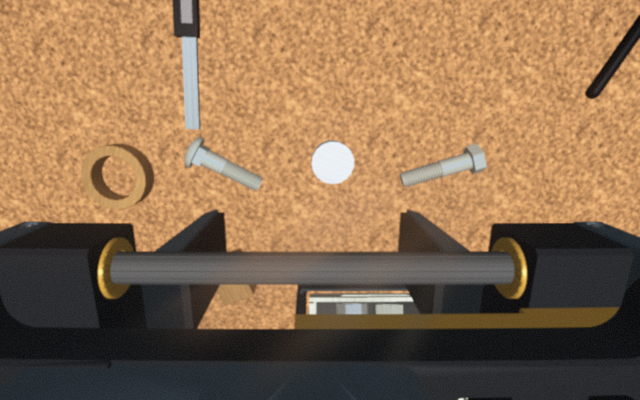

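```bash
cat >> h.py <<'E'
from scipy.optimize import minimize
def ring(x,r,n=24,ph=0):
    t=np.arange(n)*2*np.pi/n+ph;return np.c_[np.full(n,x),r*np.cos(t),r*np.sin(t)]
def parts(kind):
    if kind=='hex': return [np.r_[ring(-27,10),ring(53,10)],np.r_[ring(-27,17.32,6,np.pi/6),ring(-39.5,17.32,6,np.pi/6)]],13,3.6
    return [np.r_[ring(-27,10),ring(53,10)],np.r_[ring(-27,19),ring(-32,16),ring(-38,5)]],16,6.4
def fit(P,img,kind,roi,g0):
    x0,y0,x1,y1=roi;S=4
    hsv=cv2.cvtColor(img,cv2.COLOR_BGR2HSV)[y0:y1,x0:x1]
    m=cv2.resize(((hsv[...,1]<90)).astype(np.float32),None,fx=S,fy=S,interpolation=1)>.5
    pts,z,tilt=parts(kind)
    def draw(p):
        Rm=rot([0,tilt,p[2]]);M=np.zeros(m.shape,np.uint8)
        for q in pts:
            uv=proj(P,q@Rm.T+[p[0],p[1],z])
            h=cv2.convexHull((((uv-[x0,y0]+.5)*S)).astype(np.int32));cv2.fillConvexPoly(M,h,1)
        return M>0
    f=lambda p:-(draw(p)&m).sum()/(draw(p)|m).sum()
    r=min((minimize(f,g,method='Nelder-Mead',options=dict(initial_simplex=np.array([g]+[np.array(g)+d for d in np.diag([6,6,8])]))) for g in(g0,np.array(g0)+[4,-4,4])),key=lambda r:r.fun)
    return r.x,-r.fun,m
E
python3 - <<'E'
from h import *
P=wpose('w2');a=cv2.imread("pics/w2.png")
for kind,roi,e in(('hex',(385,135,505,205),[[483,159],[402,181]]),('coach',(175,130,280,205),[[189,154],[260,186]])):
    E=onplane(P,e,13);d=E[1]-E[0];g=E[0]+d*40/93
    g=[g[0],g[1],np.degrees(np.arctan2(d[1],d[0]))]
    x,i,m=fit(P,a,kind,roi,g);print(kind,np.linalg.norm(d),np.round(g,1),x.round(1),i)
S=pose('side');C=pose('scene')
print(tri([(S,(432,350)),(C,(176,268))]),onplane(S,[[432,350]],10.5),onplane(C,[[176,268]],10.5))
E
```

```text
hex 97.37821051279984 [447.   10.4 -77.2] [444.8   8.5 -74.8] 0.9240858063799045
coach 89.78660173319656 [ 432.6 -257.3   61.9] [ 426.9 -258.2   57.6] 0.8978157568981352
[ 563.24284337 -382.05759218   13.68227042] [[ 565.79677076 -382.52315302   10.5       ]] [[ 560.46813425 -381.33342821   10.5       ]]
```

```bash
cat >> h.py <<'E'
def grasp(p,yawx,lean,back,tip):
    Rt=tool(yawx,lean,0); return np.array(p)+Rt[:,2]*(tip-back),Rt
E
python3 - <<'E'
from h import *
goal(*grasp([445,8.5,13],105,15,70,7))
E
```

```text
row [9.5, -13.0, 71.7] [8.4, 173.4, 167.0] n>= 4.818761580863038 8.550371922306573
```

carry_out(commands=[[9.5,-13,71.7,8,173,167,0.2],[9.5,-13,71.7,8,173,167,0.2],[9.5,-13,71.7,8,173,167,0.2],[9.5,-13,71.7,8,173,167,0.2],[9.5,-13,71.7,8,173,167,0.2],[9.5,-13,71.7,8,173,167,0.2],[9.5,-13,71.7,8,173,167,0.2],[9.5,-13,71.7,8,173,167,0.2],[9.5,-13,71.7,8,173,167,0.2],[9.5,-13,71.7,8,173,167,0.2],[9.5,-13,71.7,8,173,167,0.2],[9.5,-13,71.7,8,173,167,0.2]])

```text
time_s: 3.85
ee_pos: [441.4, 23.0, 74.0]
ee_rot: [180.0, 15.0, 105.1]
force: [-0.8, -0.5, -0.4]
gripper_width: 54.3
gripper_force: 0.0
```

Run:
```python
from h import *
snap('w3');P=wpose('w3');a=cv2.imread('pics/w3.png')
Rm=rot([0,3.6,-75]);print(proj(P,np.array([[-40,0,0],[0,0,0],[53,0,0]])@Rm.T+[445,8.5,13]).round())
goal(*grasp([445,8.5,13],105,15,0,7))
```

```text
3.85 [441.4  23.   74. ] [180.   15.  105.1] [ 13.  15. 120. -21.  46.  12.] [-0.8 -0.5 -0.4]
[[313. 155.]
 [313. 206.]
 [313. 261.]]
row [0.0, -0.0, 0.0] [1.7, -0.2, 69.7] n>= 1.3947214164680914 0.003215885734785065
```

View pics/w3.png

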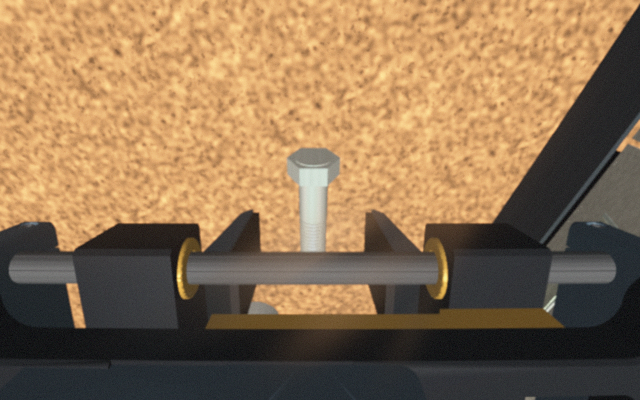

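carry_out(commands=[[0,0,0,1.5,0,35,0.2],[0,0,0,1.5,0,62,0.2],[0,0,0,1.5,0,70,0.2],[0,0,0,1.5,0,70,0.2],[0,0,0,1.5,0,70,-1],[0,0,0,1.5,0,70,-1],[0,0,0,1.5,0,70,-1],[0,0,0,1.5,0,70,-1],[0,0,0,1.5,0,70,-1],[0,0,0,1.5,0,70,-1],[0,0,0,1.5,0,70,-1],[0,0,0,1.5,0,70,-1]], force=35)

```text
time_s: 5.1
ee_pos: [446.4, 6.1, 6.3]
ee_rot: [179.9, 15.0, 104.8]
force: [-0.3, 1.0, 5.3]
gripper_width: 19.4
gripper_force: 35.0
```

Run:
```python
from h import *
s=state();p=s['ee_pos']-7*rot(s['ee_rot'])[:,2];print(p)
goal(*grasp([p[0],p[1],13.2],104.8,25,0,4.4))
```

```text
[445.93880904   7.89444216  13.07285267]
row [0.1, -10.0, 0.0] [-0.8, -0.0, -2.8] n>= 0.05802171603935284 1.1635179714611634
```

carry_out(commands=[[0,0,0,0,0,-1,-0.2],[0,0,0,0,0,-3,-0.2],[0,-6,0,-0.5,0,-4,-0.2],[0,-10,0,-0.8,0,-4,-0.2],[0,-10,0,-0.8,0,-2.8,-0.2],[0,-10,0,-0.8,0,-2.8,-1],[0,-10,0,-0.8,0,-2.8,-1],[0,-10,0,-0.8,0,-2.8,-1],[0,-10,0,-0.8,0,-2.8,-1],[0,-10,0,-0.8,0,-2.8,-1]], force=40)

```text
time_s: 6.1
ee_pos: [446.3, 5.6, 9.1]
ee_rot: [179.9, 25.0, 104.8]
force: [0.9, -0.5, -0.1]
gripper_width: 19.2
gripper_force: 40.0
```

```bash
cat >> h.py <<'E'
def place(k,u,h,L,t,flip=0,v=0):
    "tool pose with the bolt axis point at (u,v,h) of bin k"
    Rt=tool(RY+(0 if flip else 180),-L if flip else L,0)
    return bin2w(k,u,v,h)+Rt[:,2]*t,Rt
E
python3 - <<'E'
from h import *
s=state();print(s['ee_pos'],s['ee_rot'],s['gripper_width'])
s2=dict(s)
p,Rt=place(-1,48,110,51,4.4);print(p,Rt.round(2))
goal(p,Rt)
print(s['ee_pos']-rot(s['ee_rot'])[:,2]*4.4)
E
```

```text
[446.25827718   5.64476571   9.10443528] [179.92231001  24.99503964 104.75953371] 19.153461108769662
[583.96469959 -89.60634555 169.03325193] [[-0.63  0.05  0.78]
 [ 0.03  1.   -0.04]
 [-0.78  0.   -0.63]]
row [-44.7, -22.4, -57.3] [-182.9, 109.0, -91.1] n>= 4.63089880539251 8.857113164653512
[445.77885955   7.44107305  13.09234685]
```

Run:
```python
from h import *
p,Rt=place(-1,48,110,51,4.4)
goal([500,-75,190],Rt)
```

```text
row [-44.7, -22.4, -57.3] [-159.5, 31.6, -125.2] n>= 4.104385768635214 8.857113164653512
```

carry_out(commands=[[0,0,0,-17,0,-36,-1],[-4,-2,-5,-34,0,-72,-1],[-45,-22,-57,-160,32,-125,-1],[-45,-22,-57,-160,32,-125,-1],[-45,-22,-57,-160,32,-125,-1],[-45,-22,-57,-160,32,-125,-1],[-45,-22,-57,-160,32,-125,-1],[-45,-22,-57,-160,32,-125,-1],[-45,-22,-57,-160,32,-125,-1],[-45,-22,-57,-160,32,-125,-1],[-45,-22,-57,-160,32,-125,-1],[-45,-22,-57,-160,32,-125,-1],[-45,-22,-57,-160,32,-125,-1]])

```text
time_s: 7.4
ee_pos: [499.8, -38.6, 217.0]
ee_rot: [-177.2, 48.6, 176.2]
force: [-0.3, -0.2, -3.1]
gripper_width: 19.4
gripper_force: 39.9
```

Run:
```python
from h import *
snap('w4');s=state();print(s['gripper_width'])
goal(*place(-1,48,100,51,4.4))
P=wpose('w4')
for k in(-1,0):
  for h in(15,25,35,50):
    print(k,h,proj(P,[bin2w(k,u,v,h) for u in(20,) for v in(-20,20)]).round(0).tolist())
```

```text
7.4 [499.8 -38.6 217. ] [-177.2   48.6  176.2] [ -4.  -5. 136. -77.   3. -13.] [-0.3 -0.2 -3.1]
18.87387263303957
row [-3.4, -2.4, -0.4] [-18.1, -39.8, 108.6] n>= 2.3412316359906615 0.49206526354307967
-1 15 [[256.0, 140.0], [296.0, 139.0]]
-1 25 [[254.0, 144.0], [295.0, 144.0]]
-1 35 [[252.0, 149.0], [294.0, 149.0]]
-1 50 [[249.0, 157.0], [292.0, 157.0]]
0 15 [[395.0, 139.0], [437.0, 139.0]]
0 25 [[396.0, 144.0], [439.0, 144.0]]
0 35 [[398.0, 149.0], [442.0, 149.0]]
0 50 [[401.0, 157.0], [446.0, 157.0]]
```

View pics/w4.png

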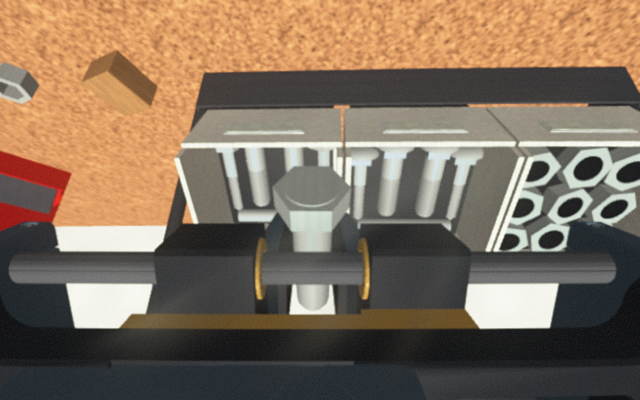

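```bash
cat > kin.py <<'E'
from h import *
from scipy.optimize import least_squares
D=[([73.108,18.352,89.706],[155.897,552.937,213.113],[-179.897,0,164.254]),
 ([7,2,119],[527.5,47,204.5],[179.9,30,177]),([-20,7,100],[440.3,-149.7,240.6],[179.9,0,177.1]),
 ([13,15,120],[441.4,23,74],[180,15,105.1]),([-4,-5,136],[499.8,-38.6,217],[-177.2,48.6,176.2])]
s=state();D.append((list(s['qpos'][:3]),list(s['ee_pos']),list(s['ee_rot'])))
def wr(q,p):
    a,d,L2,L3,e=p;q1,q2,q3=np.radians(q);f=q2+q3
    r=a+L2*np.sin(q2)+L3*np.sin(f)+e*np.cos(f);z=d+L2*np.cos(q2)+L3*np.cos(f)-e*np.sin(f)
    return np.array([r*np.cos(q1),r*np.sin(q1),z])
def res(p): 
    o=[]
    for i,(q,x,o_) in enumerate(D):
        w=1 if i in(0,5) else .2
        o+=list(w*(wr(q,p[:5])+rot(o_)[:,2]*p[5]-x))
    return np.r_[o,(p-[0,300,380,380,0,250])*1e-3]
best=least_squares(res,[50,330,380,380,0,250]).x
def ik(pos,Rt,flip=0):
    p=best;w=np.array(pos)-Rt[:,2]*p[5]
    q1=np.degrees(np.arctan2(w[1],w[0]))
    g=lambda v:(wr([q1,v[0],v[1]],p[:5])-w)/100
    s_=least_squares(g,[5,120]);q2,q3=s_.x
    F=rot([0,0,q1])@rot([0,q2+q3,0])  # forearm: local z along forearm
    d=F.T@Rt[:,2]; q5=np.degrees(np.arccos(d[2])); q4=np.degrees(np.arctan2(d[1],d[0]))
    return np.array([q1,q2,q3,q4,q5]).round(1),np.abs(s_.fun).max()
E
python3 - <<'E'
from kin import *
print(best.round(1),np.abs(res(best)[:18]).round(1))
print(s['qpos'].round(1), ik(s['ee_pos'],rot(s['ee_rot'])))
print(ik([527.5,47,204.5],rot([179.9,30,177])), 'w1 q: 7 2 119 -10 30 -73')
print(ik([441.4,23,74],rot([180,15,105.1])),'13 15 120 -21 46 12')
for k in(-1,0,1):
  for L in (40,45,50):
    for h in(100,60,40): print(k,L,h,ik(*place(k,48,h,L,4.4))[0], ik(*place(k,48,h,L,4.4,1))[0])
E
```

```text
[ 64.2 157.3 525.1 374.   34.5 293.8] [10.9  3.8  0.1  0.3  1.4  0.2  1.4  2.5  0.4  1.5  0.5  3.6  0.7  1.9
  0.4  0.8  9.4  0.8]
[ -3.8  -4.8 135.6 -77.    2.9 -13. ] (array([ -1.9,  -4.9, 135.4, -77.9,   4.4]), np.float64(7.395965724299458e-08))
(array([  8.1,   2. , 119.2, -11. ,  29.7]), np.float64(4.46789272245951e-13)) w1 q: 7 2 119 -10 30 -73
(array([ 12.9,  16.3, 122.4, -22.3,  43. ]), np.float64(1.2638803923437081e-08)) 13 15 120 -21 46 12
-1 40 100 [-11.3  11.2 123.6  43.8   7.6] [-11.3  11.2 123.6  43.8   7.6]
-1 40 60 [-10.9  16.7 124.   95.    5.1] [-10.9  16.7 124.   95.    5.1]
-1 40 40 [-10.8  19.5 124.  123.1   5.9] [-10.8  19.5 124.  123.1   5.9]
-1 45 100 [-11.7  11.5 127.4 120.    7. ] [-11.7  11.5 127.4 120.    7. ]
-1 45 60 [-11.3  17.4 127.7 149.1  11.4] [-11.3  17.4 127.7 149.1  11.4]
-1 45 40 [-11.1  20.4 127.7 155.6  13.9] [-11.1  20.4 127.7 155.6  13.9]
-1 50 100 [-12.1  12.4 131.1 152.   14.8] [-12.1  12.4 131.1 152.   14.8]
-1 50 60 [-11.7  18.7 131.3 161.1  20.7] [-11.7  18.7 131.3 161.1  20.7]
-1 50 40 [-11.5  21.9 131.1 163.7  23.6] [-11.5  21.9 131.1
[... 725 characters left out ...]
2   23.7]
1 40 100 [ 25.1  15.6 117.  -59.3  20.7] [ 25.1  15.6 117.  -59.3  20.7]
1 40 60 [ 24.1  20.4 117.4 -72.9  17.8] [ 24.1  20.4 117.4 -72.9  17.8]
1 40 40 [ 23.6  22.9 117.4 -80.7  17. ] [ 23.6  22.9 117.4 -80.7  17. ]
1 45 100 [ 26.2  15.9 120.5 -83.3  20.4] [ 26.2  15.9 120.5 -83.3  20.4]
1 45 60 [ 25.1  21.  120.8 -99.1  19.8] [ 25.1  21.  120.8 -99.1  19.8]
1 45 40 [  24.6   23.7  120.7 -106.6   20. ] [  24.6   23.7  120.7 -106.6   20. ]
1 50 100 [  27.4   16.8  123.9 -105.    23.7] [  27.4   16.8  123.9 -105.    23.7]
1 50 60 [  26.2   22.2  124.1 -118.    25.1] [  26.2   22.2  124.1 -118.    25.1]
1 50 40 [  25.6   24.9  123.9 -123.5   26.1] [  25.6   24.9  123.9 -123.5   26.1]
```

Run:
```python
from kin import *
Rt=tool(178,25,0)
goal([445,0,60],Rt);print(ik([445,0,60],Rt))
print(ik([445,0,60],tool(-2,-23,0)))
```

```text
row [-3.9, 23.5, -2.1] [155.6, 37.9, 59.0] n>= 3.4137770427688734 2.7888699252340605
(array([  0.8,  11.9, 139.5, -17.9,   3.8]), np.float64(2.1753635337518063e-10))
(array([  0.7,  11.9, 138. ,  -8.4,   7.3]), np.float64(8.180109034583438e-11))
```

```bash
cat >> kin.py <<'E'
def ik6(pos,Rt):
    q,_=ik(pos,Rt);F=rot([0,0,q[0]])@rot([0,q[1]+q[2],0])
    out=[]
    for q4,q5 in((q[3],q[4]),(q[3]+180,-q[4])):
        if q4>257.1:q4-=360
        if q4<-77.1:q4+=360
        if q5<0: continue
        M=(F@rot([0,0,q4])@rot([0,q5,0])).T@Rt@rot([0,0,-90]);q6=np.degrees(np.arctan2(M[1,0],M[0,0]))
        out=[*q[:3].round(),round(q4),round(q5),round(q6)]
    return out
E
python3 - <<'E'
from kin import *
print(ik6([527.5,47,204.5],rot([179.9,30,177])),ik6([441.4,23,74],rot([180,15,105.1])))
for x,y in((450,0),(480,-30),(500,0)):
  for th in(-50,-40,-30,30,40,50):
    p=[x,y,9];print(x,y,th,ik6(p,tool(th+180,25,0)),ik6(p,tool(th,-23,0)),ik6(p,tool(th,-15,0)))
for k in(-1,0,1): print(k,ik6(*place(k,48,100,50,4.4,1)),ik6(*place(k,48,40,50,4.4,1)))
print(ik6(*grasp([427,-258,16],57.6,-23,0,5)))
E
```

```text
[np.float64(8.0), np.float64(2.0), np.float64(119.0), -11, 30, -71] [np.float64(13.0), np.float64(16.0), np.float64(122.0), -22, 43, 14]
450 0 -50 [np.float64(14.0), np.float64(24.0), np.float64(135.0), -68, 24, 38] [np.float64(13.0), np.float64(24.0), np.float64(134.0), -62, 23, -149] [np.float64(8.0), np.float64(23.0), np.float64(130.0), -35, 23, -180]
450 0 -40 [np.float64(13.0), np.float64(23.0), np.float64(137.0), 280, 20, 39] [np.float64(12.0), np.float64(23.0), np.float64(136.0), -72, 19, -150] [np.float64(7.0), np.float64(22.0), np.float64(132.0), -36, 19, 170]
450 0 -30 [np.float64(10.0), np.float64(23.0), np.float64(140.0), 264, 16, 44] [np.float64(9.0), np.float64(22.0), np.float64(138.0), 275, 14, -148] [np.float64(6.0), np.float64(22.0), np.float64(133.0), -34, 16, 158]
450 0 30 [np.float64(-10.0), np.float64(23.0), np.float64(140.0), 96, 16, 136] [np.float64(-9.0), np.float64(22.0), np.float64(138.0), 85, 14, -32] [np.float64(-6.0), np.float64(22.0), np.float64(133.0), 34, 16, 22]
450 0 40 [np.float64(-13.0), np.float64(23.0), np.float64(137.0), 80, 20, 141] [np.float64
[... 2761 characters left out ...]
at64(-13.0), np.float64(27.0), np.float64(128.0), 60, 26, 153] [np.float64(-12.0), np.float64(26.0), np.float64(127.0), 54, 25, -21] [np.float64(-7.0), np.float64(26.0), np.float64(123.0), 30, 26, 6]
-1 [np.float64(-12.0), np.float64(12.0), np.float64(131.0), 152, 15, -69] [np.float64(-12.0), np.float64(22.0), np.float64(131.0), 164, 24, -80]
0 [np.float64(9.0), np.float64(13.0), np.float64(131.0), 216, 16, -118] [np.float64(8.0), np.float64(22.0), np.float64(131.0), 202, 24, -103]
1 [np.float64(27.0), np.float64(17.0), np.float64(124.0), 255, 24, -143] [np.float64(26.0), np.float64(25.0), np.float64(124.0), 236, 26, -124]
[np.float64(-44.0), np.float64(30.0), np.float64(116.0), 33, 44, -38]
```

Run:
```python
from h import *
goal([446.3,5.6,60],tool(104.8,25,0))
```

```text
row [40.5, 21.8, 56.8] [155.0, 43.6, 59.4] n>= 3.4326649868377697 8.506512585298807
```

carry_out(commands=[[40.5,21.8,56.8,155,43.6,59.4,-1],[40.5,21.8,56.8,155,43.6,59.4,-1],[40.5,21.8,56.8,155,43.6,59.4,-1],[40.5,21.8,56.8,155,43.6,59.4,-1],[40.5,21.8,56.8,155,43.6,59.4,-1],[40.5,21.8,56.8,155,43.6,59.4,-1],[40.5,21.8,56.8,155,43.6,59.4,-1],[40.5,21.8,56.8,155,43.6,59.4,-1],[40.5,21.8,56.8,155,43.6,59.4,-1],[40.5,21.8,56.8,155,43.6,59.4,-1],[40.5,21.8,56.8,155,43.6,59.4,-1],[40.5,21.8,56.8,155,43.6,59.4,-1],[40.5,21.8,56.8,155,43.6,59.4,-1],[40.5,21.8,56.8,155,43.6,59.4,-1]])

```text
time_s: 8.85
ee_pos: [446.0, 5.4, 60.5]
ee_rot: [180.0, 25.1, 104.8]
force: [0.4, 0.3, -2.6]
gripper_width: 19.6
gripper_force: 39.9
```

Run:
```python
from h import *
s=state();print(s['ee_pos'],s['ee_rot'],s['qpos'].round())
goal([446.3,5.6,9.2],tool(104.8,25,0))
```

```text
[446.0159796    5.39409292  60.47622055] [179.99803335  25.05310282 104.83958567] [ 18.  18. 122. -35.  47.  29.]
row [0.0, 0.1, 0.0] [21.8, 0.3, 46.4] n>= 1.0255484111957922 0.007771629381670911
```

carry_out(commands=[[0,0,0,12,0,25,-1],[0,0,0,20,0,42,-1],[0,0,0,22,0,46.4,-1],[0,0,0,22,0,46.4,-1],[0,0,0,22,0,46.4,-0.2],[0,0,0,22,0,46.4,-0.2],[0,8,0,21,0,44,-0.2],[0,16,0,22,0,44,-0.2],[0,25,0,24,0,46,-0.2],[0,25,0,24.8,0,48.5,-0.2],[0,25,0,24.8,0,48.5,-1],[0,25,0,24.8,0,48.5,-1],[0,25,0,24.8,0,48.5,-1],[0,25,0,24.8,0,48.5,-1],[0,25,0,24.8,0,48.5,-1]])

```text
time_s: 10.35
ee_pos: [445.9, 7.7, 6.2]
ee_rot: [-180.0, 0.1, 104.9]
force: [0.3, -2.2, 2.5]
gripper_width: 19.2
gripper_force: 40.0
```

Run:
```python
from h import *
s=state();print(s['ee_pos'],s['ee_rot'],s['qpos'].round(),s['gripper_width'])
goal([450,0,50],tool(220,0,0))
```

```text
[445.87840275   7.71360029   6.1742818 ] [-1.79995775e+02  1.09137107e-01  1.04926294e+02] [ -0.  21. 122.  -0.  37. -15.] 19.183478218147346
row [-0.1, 0.1, -115.1] [-8.6, 2.0, -43.8] n>= 0.8937965695073465 13.396244814059065
```

carry_out(commands=[[0,0,0,0,0,-30,-1],[0,0,-115,-8.6,2,-40,-1],[0,0,-115,-8.6,2,-40,-1],[0,0,-115,-8.6,2,-40,-1],[0,0,-115,-8.6,2,-40,-1],[0,0,-115,-8.6,2,-40,-1],[0,0,-115,-8.6,2,-40,-1],[0,0,-115,-8.6,2,-40,-1],[0,0,-115,-8.6,2,-40,-1],[0,0,-115,-8.6,2,-40,-1],[0,0,-115,-8.6,2,-40,-1],[0,0,-115,-8.6,2,-40,-1],[0,0,-115,-8.6,2,-40,-1],[0,0,-115,-8.6,2,-40,-1],[0,0,-115,-8.6,2,-40,-1],[0,0,-115,-8.6,2,-40,-1],[0,0,-115,-8.6,2,-20,-1],[0,0,-115,-8.6,2,-6,-1],[0,0,-115,-8.6,2,-0.5,-1],[0,0,-115,-8.6,2,-0.2,-1]])

```text
time_s: 12.35
ee_pos: [448.7, -0.1, 6.2]
ee_rot: [179.9, -0.2, -140.2]
force: [-2.4, 1.2, 2.4]
gripper_width: 19.1
gripper_force: 40.0
```

Run:
```python
from h import *
s=state();print(s['ee_pos'],s['ee_rot'],s['qpos'].round(),s['gripper_width'],s['force'])
```

```text
[ 4.48673831e+02 -6.32590198e-02  6.18830900e+00] [ 1.79905815e+02 -1.56061203e-01 -1.40245148e+02] [  -1.   22.  121.   -0.   37. -131.] 19.117107252946457 [-2.39231196  1.1866734   2.4292075 ]
```

carry_out(commands=[[0,0,0,0,0,0,-0.2],[0,0,0,0,0,0,-0.1],[0,0,0,0,0,-40,0],[0,0,175,0,0,-55,0],[0,0,175,0,0,-55,0],[0,0,175,0,0,-55,0],[0,0,175,0,0,-55,0],[0,0,175,0,0,-55,0],[0,0,175,0,0,-55,0],[0,0,175,0,0,-55,0],[0,0,175,0,0,-55,0],[0,0,175,0,0,-55,0],[0,0,175,0,0,-55,0],[0,0,175,0,0,-55,0],[0,0,175,0,0,-55,0],[0,0,175,0,0,-55,0],[0,0,175,0,0,-55,0],[0,0,175,0,0,-55,0],[0,0,175,0,0,-55,0],[0,0,175,0,0,-55,0]])

```text
time_s: 14.35
ee_pos: [450.7, -0.5, 61.7]
ee_rot: [179.9, 0.0, 73.3]
force: [-0.5, 0.2, -0.0]
gripper_width: 45.5
gripper_force: 0.0
```

Run:
```python
from h import *
s=state();print(s['ee_pos'],s['ee_rot'],s['qpos'].round(),s['gripper_width'],s['force'])
goal(*grasp([448.7,-0.1,13.2],39.8,-24,50,4.6))
```

```text
[450.70411578  -0.47892137  61.65930083] [1.79881038e+02 1.13935683e-02 7.33138621e+01] [ -1.  17. 118.  -0.  45.  15.] 45.52893160498007 [-0.53831757  0.1797791  -0.03096873]
row [-6.9, 23.3, 33.0] [-15.6, -12.2, 7.0] n>= 0.420397608477441 4.773687803166206
```

carry_out(commands=[[-6.9,23.3,33,-15.6,-12.2,7,0],[-6.9,23.3,33,-15.6,-12.2,7,0],[-6.9,23.3,33,-15.6,-12.2,7,0],[-6.9,23.3,33,-15.6,-12.2,7,0],[-6.9,23.3,33,-15.6,-12.2,7,0],[-6.9,23.3,33,-15.6,-12.2,7,0],[-6.9,23.3,33,-15.6,-12.2,7,0],[-6.9,23.3,33,-15.6,-12.2,7,0],[-6.9,23.3,33,-15.6,-12.2,7,0]])

```text
time_s: 15.25
ee_pos: [435.1, -11.9, 54.7]
ee_rot: [180.0, -24.0, 40.4]
force: [1.0, -1.1, -0.3]
gripper_width: 45.3
gripper_force: 0.0
```

Run:
```python
from h import *
s=state();print(s['ee_pos'],s['ee_rot'],s['qpos'].round(),s['gripper_width'],s['force'])
goal(*grasp([448.7,-0.1,13.2],39.8,-24,0,4.6))
```

```text
[435.07333923 -11.88256887  54.67856498] [179.96326804 -23.96285798  40.35811175] [-19.  13. 133.  45.  30.  -8.] 45.27141656878646 [ 0.98331508 -1.05217263 -0.29329554]
row [-0.2, 0.0, 0.5] [-0.4, -0.2, 49.8] n>= 0.9964246983768834 0.06350223097122115
```

carry_out(commands=[[0,0,0.5,-0.4,0,30,0],[0,0,0.5,-0.4,0,46,0],[0,0,0.5,-0.4,0,49.8,0],[0,0,0.5,-0.4,0,49.8,-1],[0,0,0.5,-0.4,0,49.8,-1],[0,0,0.5,-0.4,0,49.8,-1],[0,0,0.5,-0.4,0,49.8,-1],[0,0,0.5,-0.4,0,49.8,-1],[0,0,0.5,-0.4,0,49.8,-1],[0,0,0.5,8,0,32,-1],[0,0,0.5,24,0,-5,-1],[0,0,0.5,40,0,-42,-1]])

```text
time_s: 16.45
ee_pos: [447.3, 0.4, 108.8]
ee_rot: [-179.6, -23.7, 39.6]
force: [1.6, 0.7, -2.4]
gripper_width: 19.1
gripper_force: 40.0
```

Run:
```python
from kin import *
s=state();print(s['ee_pos'],s['ee_rot'],s['qpos'].round(),s['gripper_width'],s['force'])
p,Rt=place(-1,48,110,50,4.6,1);print(p, ik6(p,Rt))
for w in([500,-85,190],[490,-90,170]):print(ik6(w,Rt));goal(w,Rt)
```

```text
[4.47252405e+02 3.68571291e-01 1.08760435e+02] [-179.55875487  -23.72857158   39.57412275] [-16.   7. 127.  34.  37.   8.] 19.134084686667265 [ 1.61054936  0.685003   -2.35707853]
[584.06891397 -89.61189839 168.84543864] [np.float64(-14.0), np.float64(9.0), np.float64(134.0), 146, 15, -64]
[np.float64(-18.0), np.float64(-1.0), np.float64(140.0), 127, 14, -48]
row [-26.2, 25.2, 34.3] [20.1, 98.8, -80.7] n>= 2.582244661892095 5.818054571082254
[np.float64(-20.0), np.float64(1.0), np.float64(143.0), 135, 18, -57]
row [-26.2, 25.2, 34.3] [2.1, 96.4, -66.7] n>= 2.344706372465438 5.818054571082254
```

carry_out(commands=[[-26.2,25.2,34.3,20,99,-81,-1],[-26.2,25.2,34.3,20,99,-81,-1],[-26.2,25.2,34.3,20,99,-81,-1],[-26.2,25.2,34.3,20,99,-81,-1],[-26.2,25.2,34.3,20,99,-81,-1],[-26.2,25.2,34.3,20,99,-81,-1],[-26.2,25.2,34.3,20,99,-81,-1],[-26.2,25.2,34.3,20,99,-81,-1],[-26.2,25.2,34.3,20,99,-81,-1],[-26.2,25.2,34.3,20,99,-81,-1],[-26.2,25.2,34.3,20,99,-81,-1],[-26.2,25.2,34.3,20,99,-81,-1],[-26.2,25.2,34.3,20,99,-81,-1],[-26.2,25.2,34.3,20,99,-81,-1]])

```text
time_s: 17.85
ee_pos: [501.5, -85.5, 190.8]
ee_rot: [-179.9, -50.3, -3.1]
force: [-0.0, -1.0, -3.0]
gripper_width: 19.4
gripper_force: 40.0
```

Run:
```python
from kin import *
s=state();print(s['ee_pos'],s['ee_rot'],s['qpos'].round(),s['gripper_width'],s['force'])
goal(*place(-1,48,95,50,4.6,1)); goal(*place(-1,48,60,50,4.6,1))
snap('w5')
```

```text
[501.51184648 -85.47893409 190.7786301 ] [-179.94171853  -50.2970762    -3.08241521] [-19.  -1. 139. 120.  14. -41.] 19.381982328186528 [-0.04687925 -0.99285244 -2.95248019]
row [-0.0, -0.3, -0.0] [30.0, -0.2, 91.4] n>= 1.9236320023428612 0.0348857004822913
row [-0.0, -0.3, -0.0] [16.2, -0.2, 123.5] n>= 2.49164717385589 0.0348857004822913
17.85 [501.5 -85.5 190.8] [-179.9  -50.3   -3.1] [-19.  -1. 139. 120.  14. -41.] [-0. -1. -3.]
```

View pics/w5.png

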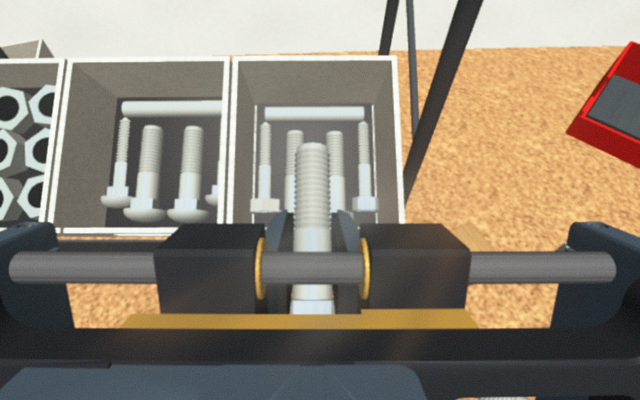

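Run:
```python
from h import *
P=wpose('w5')
def sol(k,v,tip,head,L):
    f=lambda p:(proj(P,[bin2w(k,p[0]+L,v,p[1]),bin2w(k,p[0],v,p[1])])-[tip,head]).ravel()
    r=least_squares(f,[5,40]);return r.x.round(1),r.fun.round(1)
from scipy.optimize import least_squares
print('coach R',sol(0,-20,(192,128),(188,220),91),'L',sol(0,20,(152,128),(147,220),91))
print('hex low L',sol(-1,46,(264,125),(263,211),92.5),sol(-1,-46,(363,125),(366,210),92.5))
for h in(10,20,30,40,50): print(h,proj(P,[bin2w(-1,97,20,h),bin2w(-1,97,-20,h),bin2w(-1,5,20,h)]).round(0).tolist(),proj(P,[bin2w(0,97,20,h),bin2w(0,97,-20,h),bin2w(0,5,20,h),bin2w(0,5,-20,h)]).round(0).tolist())
print(proj(P,[bin2w(-1,135,63,88),bin2w(-1,135,-63,88),bin2w(0,135,63,88)]).round())
```

```text
coach R (array([ 8.8, 23.8]), array([ 0.7, -0. , -0.7,  0. ])) L (array([ 9.1, 22.8]), array([ 1.1,  0.2, -1.1, -0.2]))
hex low L (array([17. , 11.5]), array([ 2.4, -2. ,  1.3,  1.9])) (array([13.2, 29.3]), array([-4.5, -5. , -5.3,  4.8]))
10 [[292.0, 135.0], [331.0, 135.0], [291.0, 225.0]] [[158.0, 136.0], [197.0, 135.0], [152.0, 225.0], [192.0, 225.0]]
20 [[291.0, 132.0], [331.0, 132.0], [290.0, 224.0]] [[154.0, 132.0], [194.0, 132.0], [147.0, 224.0], [189.0, 224.0]]
30 [[290.0, 128.0], [332.0, 128.0], [289.0, 224.0]] [[149.0, 129.0], [190.0, 129.0], [142.0, 224.0], [185.0, 224.0]]
40 [[290.0, 125.0], [332.0, 124.0], [289.0, 223.0]] [[145.0, 125.0], [187.0, 125.0], [136.0, 223.0], [181.0, 223.0]]
50 [[289.0, 121.0], [333.0, 120.0], [288.0, 222.0]] [[139.0, 121.0], [183.0, 121.0], [131.0, 222.0], [176.0, 222.0]]
[[234.  59.]
 [388.  59.]
 [ 70.  61.]]
```

The last picture shows the hex stock's top bolts with tips at (294,133) and (335,133). The held bolt is at column 313, on their midline to about 1.5 mm. The coach stock's tips are at (152,128) and (192,128), with heads near row 213.

carry_out(commands=[[0,0,0,30,1.5,30,-1],[0,0,0,30,1.5,65,-1],[0,0,0,30,1.5,91,-1],[0,0,0,30,1.5,91,-1],[0,0,0,24,1.5,105,-1],[0,0,0,16,1.5,123.5,-1],[0,0,0,13,1.5,130,-1],[0,0,0,11.5,1.5,134.5,-1],[0,0,0,11.5,1.5,134.5,-1],[0,0,0,11.5,1.5,134.5,-1]])

```text
time_s: 18.9
ee_pos: [612.0, -92.5, 114.4]
ee_rot: [-179.9, -50.4, -3.1]
force: [0.2, 0.1, -2.7]
gripper_width: 19.4
gripper_force: 40.0
```

```bash
cat >> h.py <<'E'
def rep(k,t):
    s=state();Rt=rot(s['ee_rot']);print(s['time_s'],'bin uvh',w2bin(k,s['ee_pos']-Rt[:,2]*t).round(1),s['ee_rot'].round(1),s['qpos'].round(),'w',round(s['gripper_width'],1),'F',s['force'].round(1),'T',s['torque'].round(2),
      'down-normal in tool',(Rt.T@(bin2w(k,0,0,0)-bin2w(k,0,0,1))).round(3))
E
python3 -c "
from h import *
rep(-1,4.6)"
```

```text
18.9 bin uvh [48.2 -1.4 48.7] [-179.9  -50.4   -3.1] [-14.  18. 133. 156.  22. -75.] w 19.4 F [ 0.2  0.1 -2.7] T [ 0.02  0.98 -0.01] down-normal in tool [-0.396  0.001  0.918]
```

carry_out(commands=[[0,0,0,-0.8,0,1.8,-1],[0,0,0,-1.6,0,3.7,-1],[0,0,0,-2.4,0,5.5,-1],[0,0,0,-3.2,0,7.3,-1],[0,0,0,-3.2,0,7.3,-1]])

```text
time_s: 19.4
ee_pos: [615.4, -92.7, 106.0]
ee_rot: [-179.9, -50.3, -3.1]
force: [0.4, -0.8, -3.1]
gripper_width: 19.0
gripper_force: 40.0
```

```bash
python3 -c "
from h import *
rep(-1,4.6)"
```

```text
19.4 bin uvh [47.5 -1.4 39.7] [-179.9  -50.3   -3.1] [-14.  19. 133. 157.  23. -76.] w 19.0 F [ 0.4 -0.8 -3.1] T [-0.    1.    0.07] down-normal in tool [-0.395  0.001  0.919]
```

No contact yet; continue in small steps.

carry_out(commands=[[0,0,0,-0.6,0,1.4,-1],[0,0,0,-1.2,0,2.8,-1],[0,0,0,-1.8,0,4.1,-1],[0,0,0,-1.8,0,4.1,-1]])

```text
time_s: 19.8
ee_pos: [617.7, -92.9, 103.7]
ee_rot: [-179.9, -50.5, -3.1]
force: [-6.8, 0.1, 6.7]
gripper_width: 19.1
gripper_force: 40.0
```

```bash
python3 -c "
from h import *
rep(-1,4.6)"
```

```text
19.8 bin uvh [48.5 -1.5 36.6] [-179.9  -50.5   -3.1] [-14.  19. 133. 158.  24. -77.] w 19.1 F [-6.8  0.1  6.7] T [-0.08  0.9  -0.11] down-normal in tool [-0.398  0.001  0.917]
```

carry_out(commands=[[0,0,0,0,0,0,-0.5],[0,0,0,0,0,0,-0.35],[0,0,0,0,0,0,-0.2],[0,0,0,0,0,0,-0.1],[0,0,0,0,0,0,-0.1],[0,0,0,0,0,-10,-0.1],[0,0,0,0,0,-30,-0.1],[0,0,0,0,0,-70,-0.1],[0,0,0,0,0,-110,-0.1],[0,0,0,0,0,-125,-0.1],[0,0,0,0,0,-125,-0.1]])

```text
time_s: 20.9
ee_pos: [520.2, -87.8, 184.4]
ee_rot: [179.9, -50.5, -3.0]
force: [0.0, 0.4, -0.4]
gripper_width: 41.0
gripper_force: 0.0
```

Run:
```python
from kin import *
rep(-1,4.6);snap('w6')
a=cv2.imread('pics/w6.png');P=wpose('w6')
hs=cv2.cvtColor(a,cv2.COLOR_BGR2HSV)
# coarse ascii of the hex bin centre strip
c=proj(P,[bin2w(-1,u,-1.5,35) for u in(8,48,101)]).round();print(c.tolist())
x0=int(c[:,0].mean())
y0,y1=int(c[2,1])-25,int(c[0,1])+15
g=a[:,:,1]
for y in range(y0,min(y1,235),3): print(y,g[y,x0-45:x0+46:3].tolist())
goal([430,-240,150],tool(57.6,-24,0))
print(ik6([430,-240,150],tool(57.6,-24,0)))
```

```text
20.9 bin uvh [ -1.9  -1.6 152.8] [179.9 -50.5  -3. ] [-18.   2. 138. 128.  15. -48.] w 41.0 F [ 0.   0.4 -0.4] T [-0.01  0.6  -0.01] down-normal in tool [-0.399 -0.001  0.917]
20.9 [520.2 -87.8 184.4] [179.9 -50.5  -3. ] [-18.   2. 138. 128.  15. -48.] [ 0.   0.4 -0.4]
[[311.0, 235.0], [311.0, 189.0], [311.0, 132.0]]
107 [129, 131, 126, 129, 123, 124, 127, 128, 127, 128, 122, 126, 127, 132, 129, 126, 125, 128, 126, 128, 127, 129, 129, 130, 127, 127, 127, 130, 131, 131, 130]
110 [123, 125, 126, 122, 123, 124, 124, 125, 125, 127, 123, 124, 119, 127, 122, 128, 120, 123, 122, 126, 125, 123, 128, 123, 125, 120, 121, 122, 120, 119, 123]
113 [123, 117, 118, 119, 126, 128, 121, 125, 125, 125, 128, 124, 133, 126, 130, 129, 130, 131, 123, 128, 126, 122, 126, 121, 122, 123, 122, 123, 120, 123, 119]
116 [232, 231, 233, 233, 234, 235, 234, 233, 235, 234, 233, 234, 233, 234, 232, 233, 233, 234, 235, 232, 236, 234, 234, 235, 233, 234, 234, 233, 235, 234, 235]
119 [234, 236, 236, 236, 237, 236, 236, 235, 236, 235, 235, 235, 235, 237, 235, 236, 235, 235, 237, 233, 235, 235, 236, 235, 234, 236, 236, 2
[... 5525 characters left out ...]
232, 231, 231, 233, 229, 204, 167, 171, 231, 230, 221, 193, 134, 126, 89, 89]
227 [59, 55, 75, 226, 230, 226, 228, 231, 226, 216, 194, 194, 194, 217, 231, 228, 229, 226, 230, 229, 206, 171, 166, 231, 229, 232, 228, 183, 170, 94, 92]
230 [58, 59, 75, 224, 228, 229, 228, 230, 225, 215, 193, 181, 160, 170, 186, 181, 180, 182, 183, 176, 148, 158, 165, 229, 227, 231, 229, 179, 167, 92, 84]
233 [57, 60, 71, 223, 228, 227, 227, 228, 220, 210, 148, 143, 149, 142, 138, 136, 143, 142, 142, 143, 143, 139, 149, 230, 229, 232, 229, 174, 170, 85, 84]
row [37.0, -23.9, -48.7] [-78.7, 156.7, -42.5] n>= 3.6080193492041053 7.642118052677453
[np.float64(-47.0), np.float64(17.0), np.float64(105.0), 26, 66, -26]
```

Run:
```python
from kin import *
goal(*grasp([427,-258,16],57.6,-23,70,5))
```

```text
row [36.6, -24.8, -49.0] [-145.1, 197.0, -6.4] n>= 4.8940188942112615 7.685179686584818
```

carry_out(commands=[[36.6,-24.8,-49,-145,197,-6,0],[36.6,-24.8,-49,-145,197,-6,0],[36.6,-24.8,-49,-145,197,-6,0],[36.6,-24.8,-49,-145,197,-6,0],[36.6,-24.8,-49,-145,197,-6,0],[36.6,-24.8,-49,-145,197,-6,0],[36.6,-24.8,-49,-145,197,-6,0],[36.6,-24.8,-49,-145,197,-6,0],[36.6,-24.8,-49,-145,197,-6,0],[36.6,-24.8,-49,-145,197,-6,0],[36.6,-24.8,-49,-145,197,-6,0],[36.6,-24.8,-49,-145,197,-6,0],[36.6,-24.8,-49,-145,197,-6,0],[36.6,-24.8,-49,-145,197,-6,0]])

```text
time_s: 22.35
ee_pos: [413.3, -278.9, 74.1]
ee_rot: [-179.7, -23.1, 57.4]
force: [0.2, 0.8, -0.1]
gripper_width: 45.6
gripper_force: 0.0
```

Run:
```python
from kin import *
snap('w7');P=wpose('w7');a=cv2.imread('pics/w7.png')
Rm=rot([0,6.4,57.6]);c=proj(P,np.array([[-38,0,0],[0,0,0],[53,0,0]])@Rm.T+[427,-258,16]).round();print(c)
m=(cv2.cvtColor(a,cv2.COLOR_BGR2HSV)[...,1]<90)
for y in range(int(c[:,1].min())-20,int(c[:,1].max())+25,4):
    if 0<=y<400: print(y,''.join('#' if v else '.' for v in m[y,220:410:3]))
goal(*grasp([427,-258,16],57.6,-23,0,5))
S=pose('side')
b=grab_frame('side')[:,:,::-1].copy()
x,i,_=fit(S,b,'coach',(325,280,372,335),[427,-258,57.6]);print(x.round(1),i)
```

```text
22.35 [ 413.3 -278.9   74.1] [-179.7  -23.1   57.4] [-50.  23. 110.  26.  58. -34.] [ 0.2  0.8 -0.1]
[[314. 261.]
 [314. 206.]
 [314. 138.]]
118 ................................................................
122 ................................................................
126 ................................................................
130 ................................................................
134 .............................#####..............................
138 ............................#######.............................
142 ...........................#########............................
146 ...........................#########............................
150 ...........................#########............................
154 ...........................#########............................
158 ...........................#########............................
162 ...........................#########............................
166 ...........................#########............................
170 ............................########......................
[... 1364 characters left out ...]
....#.#####.#########.
254 ################################################################
258 ################################################################
262 ################################################################
266 ################################################################
270 ################################################################
274 ################################################################
278 ################################################################
282 ################################################################
row [-0.2, -0.0, -0.1] [0.2, 0.4, 68.4] n>= 1.367440502098801 0.027131368217314072
[ 437.9 -255.4   43.5] 0.23893501467007927
```

carry_out(commands=[[0,0,0,0,0,40,0],[0,0,0,0,0,62,0],[0,0,0,0,0,68.4,0],[0,0,0,0,0,68.4,0],[0,0,0,0,0,68.4,-1],[0,0,0,0,0,68.4,-1],[0,0,0,0,0,68.4,-1],[0,0,0,0,0,68.4,-1],[0,0,0,0,0,68.4,-1],[0,0,0,0,0,68.4,-1],[0,0,0,8,0,50,-1],[0,0,0,24,0,13,-1],[0,0,0,40,0,-24,-1]])

```text
time_s: 23.75
ee_pos: [427.6, -255.8, 111.9]
ee_rot: [-179.6, -23.0, 57.4]
force: [0.5, -1.6, -2.6]
gripper_width: 19.2
gripper_force: 40.3
```

Run:
```python
from kin import *
s=state();print(s['ee_pos'],s['ee_rot'],s['qpos'].round(),s['gripper_width'],s['force'])
Rt=place(0,48,60,50,5,1)[1]
for w in([500,-90,190],[505,40,190],[520,40,200]):print(w,ik6(w,Rt))
goal([500,-90,195],Rt)
```

```text
[ 427.63012271 -255.78862328  111.87245287] [-179.58088782  -22.95720835   57.42838109] [-47.  20. 108.  25.  61. -29.] 19.18278168240002 [ 0.48174864 -1.57934388 -2.64007512]
[500, -90, 190] [np.float64(-19.0), np.float64(-0.0), np.float64(140.0), 126, 15, -47]
[505, 40, 190] [np.float64(14.0), np.float64(-1.0), np.float64(140.0), 236, 15, -135]
[520, 40, 200] [np.float64(13.0), np.float64(-0.0), np.float64(138.0), 242, 14, -141]
row [-36.7, 24.7, 49.0] [196.9, -28.3, -6.6] n>= 3.9816306126966565 7.678123287710958
```

carry_out(commands=[[-36.7,24.7,49,197,-28,-7,-1],[-36.7,24.7,49,197,-28,-7,-1],[-36.7,24.7,49,197,-28,-7,-1],[-36.7,24.7,49,197,-28,-7,-1],[-36.7,24.7,49,197,-28,-7,-1],[-36.7,24.7,49,197,-28,-7,-1],[-36.7,24.7,49,197,-28,-7,-1],[-36.7,24.7,49,197,-28,-7,-1],[-36.7,24.7,49,197,-28,-7,-1],[-36.7,24.7,49,197,-28,-7,-1],[-36.7,24.7,49,197,-28,-7,-1],[-36.7,24.7,49,197,-28,-7,-1],[-36.7,24.7,49,197,-28,-7,-1],[-36.7,24.7,49,197,-28,-7,-1]])

```text
time_s: 25.15
ee_pos: [501.2, -90.9, 195.7]
ee_rot: [179.9, -50.2, -3.0]
force: [-0.6, 0.4, -2.2]
gripper_width: 19.0
gripper_force: 40.3
```

Run:
```python
from kin import *
s=state();print(s['ee_pos'],s['ee_rot'],s['qpos'].round(),s['gripper_width'],s['force'])
Rt=place(0,48,60,50,5,1)[1]
goal([520,-10,195],Rt)
for h in(115,105,60,52):goal(*place(0,48,h,50,5,1,v=-1.5)); print(place(0,48,h,50,5,1,v=-1.5)[0])
```

```text
[501.21064351 -90.93593229 195.69216033] [179.87172802 -50.24617706  -3.01004322] [-20.  -1. 138. 114.  14. -36.] 19.016397656171495 [-0.55326154  0.41460578 -2.20067321]
row [0.1, -0.2, 0.0] [8.7, -81.8, 11.4] n>= 1.661823593320986 0.0309729678642732
row [0.1, -0.2, 0.0] [34.3, -141.3, 76.3] n>= 3.284674881431799 0.0309729678642732
[589.31776399  45.80063812 173.04335622]
row [0.1, -0.2, 0.0] [30.3, -141.4, 85.5] n>= 3.3591148125293806 0.0309729678642732
[593.85123813  45.55908155 164.13329098]
row [0.1, -0.2, 0.0] [12.6, -141.4, 126.8] n>= 3.807779790830625 0.0309729678642732
[614.25187178  44.47207702 124.03799739]
row [0.1, -0.2, 0.0] [9.4, -141.5, 134.2] n>= 3.9039002975350625 0.0309729678642732
[617.87865109  44.27883177 116.9099452 ]
```

carry_out(commands=[[0,0,0,4,-40,5,-1],[0,0,0,8.7,-82,11.4,-1],[0,0,0,25,-112,43,-1],[0,0,0,45,-141,81,-1],[0,0,0,45,-141,81,-1],[0,0,0,45,-141,81,-1],[0,0,0,45,-141,81,-1],[0,0,0,45,-141,81,-1],[0,0,0,45,-141,81,-1],[0,0,0,45,-141,81,-1]])

```text
time_s: 26.15
ee_pos: [600.7, 47.2, 177.5]
ee_rot: [-180.0, -50.2, -3.0]
force: [0.2, 0.5, -2.7]
gripper_width: 19.3
gripper_force: 40.3
```

Run:
```python
from kin import *
rep(0,5);goal(*place(0,60,62,50,5,1,v=-1.5))
```

```text
26.15 bin uvh [ 60.1   0.5 113.9] [-180.   -50.2   -3. ] [   8.    9.  130.  224.   12. -127.] w 19.3 F [ 0.2  0.5 -2.7] T [-0.    1.02 -0.  ] down-normal in tool [-0.394  0.001  0.919]
row [-0.1, -0.2, 0.0] [-20.5, 2.0, 47.6] n>= 1.037973510827137 0.02133013292245629
```

carry_out(commands=[[0,0,0,-6,2,14,-1],[0,0,0,-13,2,30,-1],[0,0,0,-18,2,42,-1],[0,0,0,-20,2,46,-1],[0,0,0,-20.5,2,47.6,-1],[0,0,0,-20.5,2,47.6,-1]])

```text
time_s: 26.75
ee_pos: [622.9, 41.6, 132.4]
ee_rot: [179.9, -50.3, -3.1]
force: [-0.3, 0.0, -3.1]
gripper_width: 19.3
gripper_force: 40.3
```

```bash
python3 -c "
from h import *
rep(0,5)"
```

```text
26.75 bin uvh [59.6 -3.9 63.5] [179.9 -50.3  -3.1] [   7.   16.  131.  205.   18. -108.] w 19.3 F [-0.3  0.  -3.1] T [-0.02  1.02 -0.02] down-normal in tool [-0.395 -0.001  0.919]
```

carry_out(commands=[[0,0,0,-0.8,-1.2,1.8,-1],[0,0,0,-1.6,-2.4,3.7,-1],[0,0,0,-2.4,-2.4,5.5,-1],[0,0,0,-3.2,-2.4,7.3,-1],[0,0,0,-3.2,-2.4,7.3,-1]])

```text
time_s: 27.25
ee_pos: [626.5, 44.3, 124.6]
ee_rot: [179.9, -50.2, -3.0]
force: [-0.8, -0.0, -1.8]
gripper_width: 19.4
gripper_force: 40.3
```

```bash
python3 -c "
from h import *
rep(0,5)"
```

```text
27.25 bin uvh [59.2 -1.  54.9] [179.9 -50.2  -3. ] [   7.   17.  131.  205.   19. -107.] w 19.4 F [-0.8 -0.  -1.8] T [-0.02  0.97 -0.01] down-normal in tool [-0.394 -0.001  0.919]
```

carry_out(commands=[[0,0,0,-0.6,0,1.4,-1],[0,0,0,-1.2,0,2.8,-1],[0,0,0,-1.2,0,2.8,-1]])

```text
time_s: 27.55
ee_pos: [628.4, 44.0, 122.5]
ee_rot: [179.9, -50.3, -3.0]
force: [1.0, -0.4, -2.1]
gripper_width: 19.7
gripper_force: 40.3
```

```bash
python3 -c "
from h import *
rep(0,5)"
```

```text
27.55 bin uvh [59.9 -1.2 52.2] [179.9 -50.3  -3. ] [   7.   17.  131.  204.   20. -106.] w 19.7 F [ 1.  -0.4 -2.1] T [-0.11  0.82 -0.11] down-normal in tool [-0.396 -0.001  0.918]
```

carry_out(commands=[[0,0,0,-0.5,0,1.1,-1],[0,0,0,-0.9,0,2.1,-1],[0,0,0,-0.9,0,2.1,-1]])

```text
time_s: 27.85
ee_pos: [629.8, 43.8, 121.4]
ee_rot: [179.9, -50.4, -3.1]
force: [-2.6, -1.7, 4.1]
gripper_width: 19.4
gripper_force: 41.5
```

```bash
python3 -c "
from h import *
rep(0,5)"
```

```text
27.85 bin uvh [60.6 -1.3 50.6] [179.9 -50.4  -3.1] [   7.   18.  131.  204.   20. -106.] w 19.4 F [-2.6 -1.7  4.1] T [-0.23  0.48 -0.19] down-normal in tool [-0.398 -0.002  0.918]
```

carry_out(commands=[[0,0,0,0,0,0,-0.5],[0,0,0,0,0,0,-0.35],[0,0,0,0,0,0,-0.2],[0,0,0,0,0,0,-0.1],[0,0,0,0,0,0,-0.1],[0,0,0,0,0,-10,-0.1],[0,0,0,0,0,-30,-0.1],[0,0,0,0,0,-70,-0.1],[0,0,0,0,0,-110,-0.1],[0,0,0,0,0,-115,-0.1],[0,0,0,0,0,-115,-0.1]])

```text
time_s: 28.95
ee_pos: [539.2, 49.5, 195.0]
ee_rot: [-179.9, -50.3, -3.1]
force: [0.2, 0.4, -0.4]
gripper_width: 41.1
gripper_force: 0.0
```

Run:
```python
from kin import *
rep(0,5);snap('w8')
a=cv2.imread('pics/w8.png');P=wpose('w8')
c=proj(P,[bin2w(0,u,-1.5,45) for u in(20,60,113)]).round();print(c.tolist())
x0=int(c[:,0].mean());y0,y1=int(c[2,1])-25,int(c[0,1])+15;g=a[:,:,1]
for y in range(y0,min(y1,240),5): print(y,' '.join('%3d'%v for v in g[y,x0-44:x0+45:4]))
```

```text
28.95 bin uvh [ 13.2  -0.5 157.4] [-179.9  -50.3   -3.1] [  10.    2.  135.  237.   12. -138.] w 41.1 F [ 0.2  0.4 -0.4] T [ 0.01  0.67 -0.  ] down-normal in tool [-0.396  0.001  0.918]
28.95 [539.2  49.5 195. ] [-179.9  -50.3   -3.1] [  10.    2.  135.  237.   12. -138.] [ 0.2  0.4 -0.4]
[[313.0, 238.0], [313.0, 191.0], [312.0, 132.0]]
107 135 133 134 127 129 131 133 128 130 130 128 128 129 129 125 126 128 132 129 129 131 122 125
112 130 132 130 129 133 131 129 128 128 127 124 126 130 130 132 127 130 130 132 130 130 125 127
117 130 129 130 132 128 124 125 128 128 127 128 126 129 129 128 127 133 133 130 130 135 134 132
122 120 120 121 123 123 120 125 123 124 124 122 123 122 125 120 118 122 118 118 117 116 111 110
127 235 234 237 236 236 236 236 237 237 236 236 235 237 236 237 237 237 238 238 237 239 238 237
132 237 236 236 236 239 237 236 236 236 238 236 227 230 235 232 236 237 235 236 237 236 237 236
137 203 204 202 200 203 201 202 204 199 204 188 202 223 226 199 187 202 204 199 203 203 203 202
142 118 120 124 125 115 122 123 120 123 117 143 201 221 226 205 140 118 115 112 117 112 1
[... 1130 characters left out ...]
 211 226 227 203 124 118 117
207 110 117 114 115 210 235 238 234 207 229 235 237 237 235 236 211 228 232 233 223 146 122 119
212  79  90 110 118 211 234 237 233 207 231 234 235 235 235 234 205 224 230 233 225 143 111 105
217  52  73 115 110 212 235 230 192 215 228 229 229 231 230 228 221 208 225 232 220 148 100  89
222  49  69 112 117 213 235 190 173 188 198 200 203 206 202 197 191 181 160 228 219 144  95  91
227  55  95 160 118 212 235 237 143 156 162 164 167 158 164 164 157 146 201 230 221 144  93  85
232  59  86 137 198 231 232 232 230 227 132 131 138 132 132 127 168 229 227 231 230 226  85  79
237  60  71 118 197 229 230 231 230 230 135 124 124 125 127 125 227 228 229 230 230 229  82  68
```

Run:
```python
from kin import *
Rt=place(0,48,60,50,5,1)[1]
goal([505,-90,195],Rt)
for psi in(57,):
  goal([540,-420,190],tool(psi,0,0));print(ik6([540,-420,190],tool(psi,0,0)))
for L in(36,40):
  for h in(110,80,60): print(L,h,ik6(*place(1,65,h,L,8)))
  print(ik6([500,170,200],tool(177,L,0)),ik6([540,175,190],tool(177,L,0)))
```

```text
row [0.0, -0.3, -0.0] [-17.1, 141.0, -21.6] n>= 2.872931912720401 0.03574669281775694
row [26.3, -45.5, -56.0] [12.6, 468.6, 22.0] n>= 9.386386519228806 8.940837637407215
[np.float64(-38.0), np.float64(31.0), np.float64(74.0), 0, 76, -5]
36 110 [np.float64(23.0), np.float64(15.0), np.float64(112.0), -38, 25, -32]
36 80 [np.float64(23.0), np.float64(18.0), np.float64(112.0), -44, 22, -27]
36 60 [np.float64(22.0), np.float64(21.0), np.float64(113.0), -48, 20, -23]
[np.float64(28.0), np.float64(2.0), np.float64(123.0), -39, 29, -28] [np.float64(26.0), np.float64(7.0), np.float64(120.0), -40, 27, -29]
40 110 [np.float64(24.0), np.float64(15.0), np.float64(115.0), -52, 22, -18]
40 80 [np.float64(23.0), np.float64(18.0), np.float64(115.0), -61, 19, -10]
40 60 [np.float64(23.0), np.float64(20.0), np.float64(116.0), -68, 18, -3]
[np.float64(30.0), np.float64(2.0), np.float64(126.0), -52, 26, -15] [np.float64(28.0), np.float64(7.0), np.float64(122.0), -53, 24, -15]
```

carry_out(commands=[[0,0,0,-17,141,-22,-0.1],[0,0,0,-17,141,-22,-0.1],[0,0,0,-17,141,-22,-0.1],[0,0,0,-17,141,-22,-0.1],[0,0,0,-17,141,-22,-0.1],[0,0,0,-17,141,-22,-0.1],[13,-23,-28,-28,276,-34,0],[13,-23,-28,-28,276,-34,0],[13,-23,-28,-28,276,-34,0],[13,-23,-28,-28,276,-34,0],[26.3,-45.5,-56,13,469,22,0.2],[26.3,-45.5,-56,13,469,22,0.2],[26.3,-45.5,-56,13,469,22,0.2],[26.3,-45.5,-56,13,469,22,0.2],[26.3,-45.5,-56,13,469,22,0.2],[26.3,-45.5,-56,13,469,22,0.2],[26.3,-45.5,-56,13,469,22,0.2],[26.3,-45.5,-56,13,469,22,0.2],[26.3,-45.5,-56,13,469,22,0.2],[26.3,-45.5,-56,13,469,22,0.2]])

```text
time_s: 31.0
ee_pos: [539.3, -425.3, 188.0]
ee_rot: [177.4, -5.6, 51.6]
force: [1.4, 0.3, -0.1]
gripper_width: 55.1
gripper_force: 0.0
```

```bash
cat >> h.py <<'E'
def nutfit(tag,g):
    P=wpose(tag);a=cv2.imread(f'pics/{tag}.png');c=proj(P,[[g[0],g[1],10]])[0];print('px',c.round())
    x0,y0=(c-40).astype(int).clip(0);S=4
    m=cv2.cvtColor(a,cv2.COLOR_BGR2HSV)[y0:y0+80,x0:x0+80,1]<70
    m=cv2.resize(m.astype(np.float32),None,fx=S,fy=S)>.5
    def draw(p):
        M=np.zeros(m.shape,np.uint8);t=np.radians(p[2]+30+60*np.arange(6));o=np.c_[p[0]+20.78*np.cos(t),p[1]+20.78*np.sin(t)]
        q=np.r_[np.c_[o,np.zeros(6)],np.c_[o,np.full(6,21.)]]
        cv2.fillConvexPoly(M,cv2.convexHull(((proj(P,q)-[x0,y0]+.5)*S).astype(np.int32)),1)
        t=np.radians(np.arange(0,360,15));h=lambda z:(lambda D:(cv2.fillConvexPoly(D,((proj(P,np.c_[p[0]+12*np.cos(t),p[1]+12*np.sin(t),np.full(24,z)])-[x0,y0]+.5)*S).astype(np.int32),1),D)[1])(np.zeros(m.shape,np.uint8))
        M[(h(21.)&h(0.))>0]=0
        return M>0
    f=lambda p:-(draw(p)&m).sum()/(draw(p)|m).sum()
    rs=[minimize(f,[g[0],g[1],b],method='Nelder-Mead',options=dict(initial_simplex=[[g[0],g[1],b],[g[0]+8,g[1],b],[g[0],g[1]+8,b],[g[0],g[1],b+15]])) for b in(0,20,40)]
    for r in rs: print(r.x.round(1),round(-r.fun,3))
    for row in m[::12,::8]: print(''.join('#' if v else '.' for v in row))
E
python3 - <<'E'
from kin import *
snap('w9');nutfit('w9',[564,-382])
E
```

```text
31.0 [ 539.3 -425.3  188. ] [177.4  -5.6  51.6] [-42.  28.  78.   6.  72.  -5.] [ 1.4  0.3 -0.1]
px [297. 145.]
[ 562.9 -383.2   20.5] 0.902
[ 563.2 -383.    19.5] 0.9
[ 563.2 -383.    20.6] 0.908
........................................
........................................
........................................
........................................
........................................
........................................
........................................
........................................
...................#####................
................##########..............
.............########.#######...........
............######......######..........
............####..........####..........
............###............###..........
............###............###..........
............###............###..........
............###............###..........
...........######........#####..........
.............######....#######..........
...............#############............
.................########...............
....................##..................
........................................
........................................
........................................
........................................
........................................
```

Run:
```python
from kin import *
p,Rt=grasp([563,-383,10.5],110.5,11,60,5.6)
goal(p,Rt);print(ik6(p,Rt))
```

```text
row [-0.4, -13.4, -59.2] [43.8, -27.6, 125.3] n>= 2.71129041527407 7.063609039661046
[np.float64(-30.0), np.float64(30.0), np.float64(95.0), -10, 47, -44]
```

carry_out(commands=[[-0.4,-13.4,-59.2,44,-27.6,125,0.2],[-0.4,-13.4,-59.2,44,-27.6,125,0.2],[-0.4,-13.4,-59.2,44,-27.6,125,0.2],[-0.4,-13.4,-59.2,44,-27.6,125,0.2],[-0.4,-13.4,-59.2,44,-27.6,125,0.2],[-0.4,-13.4,-59.2,44,-27.6,125,0.2],[-0.4,-13.4,-59.2,44,-27.6,125,0.2],[-0.4,-13.4,-59.2,44,-27.6,125,0.2],[-0.4,-13.4,-59.2,44,-27.6,125,0.2],[-0.4,-13.4,-59.2,44,-27.6,125,0.2]])

```text
time_s: 32.05
ee_pos: [559.3, -363.3, 68.7]
ee_rot: [179.3, 10.7, 110.1]
force: [0.2, -0.8, 0.4]
gripper_width: 54.6
gripper_force: 0.0
```

Run:
```python
from kin import *
snap('w10');nutfit('w10',[563,-383])
p,Rt=grasp([563,-383,10.5],110.5,11,0,5.6);goal(p,Rt)
```

```text
32.05 [ 559.3 -363.3   68.7] [179.3  10.7 110.1] [-31.  29.  96.  -8.  47. -46.] [ 0.2 -0.8  0.4]
px [308. 220.]
[ 563.1 -383.8   20.1] 0.79
[ 563.2 -383.7   20.1] 0.791
[ 563.3 -383.9   20.3] 0.791
........................................
........................................
........................................
........................................
..................######................
...............############.............
.............#################..........
..........######################........
.........########################.......
........#########################.......
........##########################......
........###########....###########......
.......#########..........#########.....
.......######................######.....
.......######................#####......
........#######............#######......
........#########.......##########......
........##########################......
........##########################......
........##########################......
........##########################......
.........########################.......
............##################..........
...............############.............
..................######................
########.###############################
########################################
row [0.7, -0.3, -0.3] [-8.6, -4.2, 66.6] n>= 1.345777403689449 0.09433123904108022
```

carry_out(commands=[[0.7,0,0,-9,-4,35,0.2],[0.7,0,0,-9,-4,60,0.2],[0.7,0,0,-9,-4,66.5,0.2],[0.7,0,0,-9,-4,66.5,0.2],[0.7,0,0,-9,-4,66.5,-1],[0.7,0,0,-9,-4,66.5,-1],[0.7,0,0,-9,-4,66.5,-1],[0.7,0,0,-9,-4,66.5,-1],[0.7,0,0,-9,-4,66.5,-1],[0.7,0,0,-9,-4,66.5,-1],[0.7,0,0,-12,-4,50,-1],[0.7,0,0,-20,-4,10,-1],[0.7,0,0,-29,-4,-35,-1],[0.7,0,0,-36,-4,-75,-1]], force=30)

```text
time_s: 33.5
ee_pos: [561.8, -384.5, 150.7]
ee_rot: [-180.0, 10.6, 110.3]
force: [0.8, -0.9, -1.3]
gripper_width: 35.9
gripper_force: 30.0
```

Run:
```python
from kin import *
s=state();print(s['ee_pos'],s['ee_rot'],s['qpos'].round(),s['gripper_width'],s['force'])
Rt=tool(177,38,0)
goal([440,-150,225],tool(150,15,0));print(ik6([440,-150,225],tool(150,15,0)))
goal([500,160,215],Rt);print(ik6([500,160,215],Rt))
P=wpose('w5')
for h in(60,70,80): print(h,proj(P,[bin2w(1,u,-42,h) for u in(25,67,110)]).round().tolist())
P=wpose('w1')
for h in(50,60,70,80): print(h,proj(P,[bin2w(1,25,v,h) for v in(-42,0,42)]).round().tolist())
```

```text
[ 561.81214202 -384.51346356  150.70597828] [-179.99496507   10.64889217  110.29127651] [-32.  26.  88.  -8.  58. -49.] 35.92398804048972 [ 0.80675941 -0.86687222 -1.26701297]
row [-8.8, -4.2, -38.7] [244.0, -32.9, -121.5] n>= 5.490149877656028 4.6493536364507255
[np.float64(-17.0), np.float64(1.0), np.float64(112.0), -4, 53, -74]
row [-27.7, -24.2, -61.3] [511.1, 130.8, -161.5] n>= 11.03538624843345 8.32313317494442
[np.float64(28.0), np.float64(1.0), np.float64(122.0), -40, 30, -28]
60 [[42.0, 198.0], [48.0, 151.0], [54.0, 104.0]]
70 [[33.0, 196.0], [39.0, 147.0], [46.0, 99.0]]
80 [[23.0, 194.0], [30.0, 144.0], [37.0, 94.0]]
50 [[426.0, 201.0], [474.0, 201.0], [522.0, 201.0]]
60 [[430.0, 205.0], [480.0, 205.0], [529.0, 205.0]]
70 [[434.0, 209.0], [485.0, 209.0], [536.0, 209.0]]
80 [[439.0, 213.0], [491.0, 213.0], [544.0, 213.0]]
```

carry_out(commands=[[-8.8,-4.2,-38.7,244,-33,-121,-1],[-8.8,-4.2,-38.7,244,-33,-121,-1],[-8.8,-4.2,-38.7,244,-33,-121,-1],[-8.8,-4.2,-38.7,244,-33,-121,-1],[-8.8,-4.2,-38.7,244,-33,-121,-1],[-8.8,-4.2,-38.7,244,-33,-121,-1],[-27.7,-24.2,-61.3,511,131,-161,-1],[-27.7,-24.2,-61.3,511,131,-161,-1],[-27.7,-24.2,-61.3,511,131,-161,-1],[-27.7,-24.2,-61.3,511,131,-161,-1],[-27.7,-24.2,-61.3,511,131,-161,-1],[-27.7,-24.2,-61.3,511,131,-161,-1],[-27.7,-24.2,-61.3,511,131,-161,-1],[-27.7,-24.2,-61.3,511,131,-161,-1],[-27.7,-24.2,-61.3,511,131,-161,-1],[-27.7,-24.2,-61.3,511,131,-161,-1],[-27.7,-24.2,-61.3,511,131,-161,-1],[-27.7,-24.2,-61.3,511,131,-161,-1],[-27.7,-24.2,-61.3,511,131,-161,-1]])

```text
time_s: 35.4
ee_pos: [500.5, 158.8, 213.2]
ee_rot: [-179.9, 38.1, 176.9]
force: [-0.5, 0.2, -0.7]
gripper_width: 35.6
gripper_force: 30.0
```

Run:
```python
from kin import *
s=state();print(s['ee_pos'],s['ee_rot'],s['qpos'].round(),s['gripper_width'],s['force'])
for h in(110,85):
  goal(*place(1,36,h,37.7,5.6,v=-1.5));print(ik6(*place(1,36,h,37.7,5.6,v=-1.5)))
print(onplane(pose('side'),[[339,66]],150))
```

```text
[500.46732627 158.81504451 213.15804538] [-179.94301422   38.0688763   176.92831036] [ 28.   1. 123. -42.  29. -26.] 35.58472740151875 [-0.52138671  0.19314321 -0.7057671 ]
row [-0.1, 0.4, -0.0] [-36.0, 29.0, 93.3] n>= 2.0822259771904283 0.043760915701909354
[np.float64(26.0), np.float64(14.0), np.float64(117.0), -50, 22, -19]
row [-0.1, 0.4, -0.0] [-31.2, 29.0, 117.8] n>= 2.5057368637716086 0.043760915701909354
[np.float64(25.0), np.float64(16.0), np.float64(118.0), -56, 20, -13]
[[619.88466984 407.40371413 150.        ]]
```

carry_out(commands=[[0,0.4,0,-20,14,40,-1],[0,0.4,0,-36,29,80,-1],[0,0.4,0,-36,29,93,-1],[0,0.4,0,-34,29,104,-1],[0,0.4,0,-32,29,113,-1],[0,0.4,0,-31,29,118,-1],[0,0.4,0,-31,29,118,-1]])

```text
time_s: 36.1
ee_pos: [599.0, 183.0, 138.5]
ee_rot: [-179.9, 37.6, 177.0]
force: [-0.6, 0.2, 0.6]
gripper_width: 36.2
gripper_force: 30.0
```

```bash
python3 -c "
from h import *
rep(1,5.6)"
```

```text
36.1 bin uvh [35.4 -0.9 84.1] [-179.9   37.6  177. ] [ 25.  15. 118. -55.  20. -14.] w 36.2 F [-0.6  0.2  0.6] T [ 0.11  0.52 -0.  ] down-normal in tool [0.184 0.001 0.983]
```

carry_out(commands=[[0,0,0,0.4,0,2,-1],[0,0,0,0.7,0,4,-1],[0,0,0,1.1,0,6,-1],[0,0,0,1.5,0,8,-1],[0,0,0,1.5,0,8,-1]])

```text
time_s: 36.6
ee_pos: [602.7, 183.5, 132.9]
ee_rot: [-180.0, 37.7, 177.0]
force: [-4.1, 0.6, 5.5]
gripper_width: 35.8
gripper_force: 30.0
```

```bash
python3 -c "
from h import *
rep(1,5.6)"
```

```text
36.6 bin uvh [36.  -0.3 77.4] [-180.    37.7  177. ] [ 25.  16. 119. -57.  20. -12.] w 35.8 F [-4.1  0.6  5.5] T [-0.1   0.59 -0.08] down-normal in tool [0.186 0.    0.982]
```

carry_out(commands=[[0,0,0,0,0,0.3,-0.15],[0,0,0,0,0,0.3,-0.05],[0,0,0,0,0,0.3,0.05],[0,0,0,0,0,0.3,0.1],[0,0,0,0,0,0.3,0.1],[0,0,0,0,0,-10,0.1],[0,0,0,0,0,-40,0.1],[0,0,0,0,0,-80,0.1],[0,0,0,0,0,-110,0.1],[0,0,0,0,0,-120,0.1],[0,0,0,0,0,-120,0.1]])

```text
time_s: 37.7
ee_pos: [529.6, 187.7, 228.3]
ee_rot: [180.0, 37.8, 177.0]
force: [0.7, 0.3, -0.0]
gripper_width: 50.2
gripper_force: 0.0
```

Run:
```python
from h import *
snap('w11')
b=grab_frame('side')[:,:,::-1].copy()
cv2.imwrite('pics/side2.png',b)
w=cv2.resize(cv2.imread('pics/w11.png'),(500,312));w=w[:210]
c=cv2.resize(b[60:240,320:470],None,fx=2.0,fy=2.0,interpolation=2)
o=np.zeros((210+360,800,3),np.uint8);o[:210,:500]=w;o[210:570,:300]=c
c3=cv2.resize(b[270:380,240:450],None,fx=2,fy=2);o[210:430,310:730]=c3
cv2.imwrite('pics/final.png',o)
```

```text
37.7 [529.6 187.7 228.3] [180.   37.8 177. ] [ 30.   3. 118. -39.  32. -29.] [ 0.7  0.3 -0. ]
```

View pics/final.png

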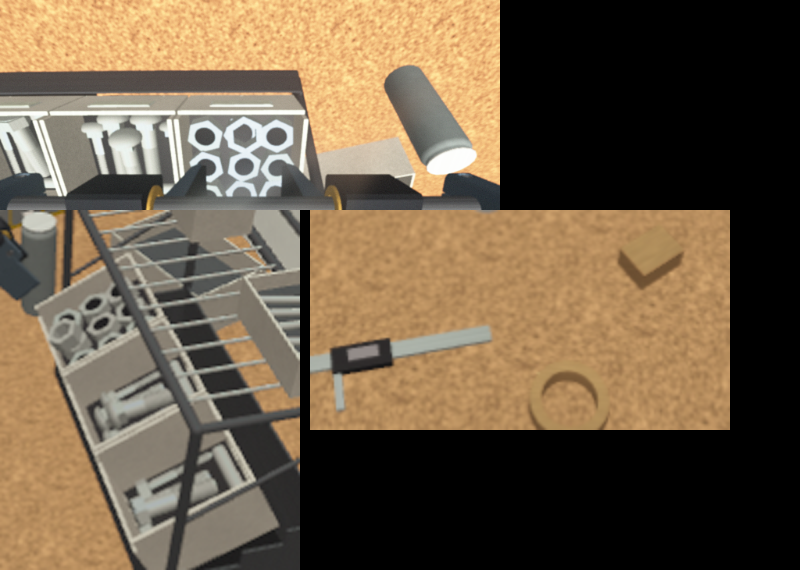

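The last picture shows the nut lying on the front middle of the nut stock at about (243,135), and both bolts lying lengthwise between their neighbours with heads at the front. The caliper, tape and carton are undisturbed. The robot is clear, so I am handing in.

```bash
python3 -c "
import workcell
print(workcell.workorder.job_done())"
```

```text
the job is handed in; nothing more can be done
None
```

The hex bolt, coach bolt and nut are each set down on the stock in their own bins, both bolts lengthwise with heads at the front, and the job was handed in at about 38 s; the judge's verdict was not reported back.

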